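# Hang three nesting steel pans on the sprung hanger

## Robot

A 7-joint arm with a two-finger parallel gripper is mounted at the origin on a cart in front of the work surface, level with it; the furniture and walls round the work are solid. World frame = base frame: x ahead of the robot, y to its left, z up, the work surface at z = 0. Lengths are in m, angles in rad, forces in N, time in s.
With the tool pointing down it reaches from about 0.4 to 0.85 m from the base axis. Payload 10.4 kg.
Tool frame: the origin (TCP) lies at the very end of the fingers, on their centre line; the grasp point (between the pads) lies 19 mm behind it (manip.tcp_to_grasp is the z of the grasp point in the tool frame, in m); z points along the fingers, x is the direction in which the jaws open and shut, and the axes are right-handed (so a half turn about z gives the same grasp; the last joint's range is limited). The gripper opens to 85 mm and grips with 20 to 120 N. Pads are 22 mm wide; open, the fingers measure 114 mm over their backs; the gripper's body (76 mm by 85 mm) begins 54 mm behind the grasp point. The pads swing forward as they close: fully open they stand 13 mm farther back than shut.
Start: joints at [1.273, 0.332, -0.065, 1.46, 0.022, 1.35, -0.088], TCP at [0.17, -0.602, 0.231] pointing down, gripper open.
Joint ranges: [-2.6, 2.6], [-0.5, 2.12], [-1.47, 1.34], [0.16, 2.42], [-1.27, 4.41], [0.06, 2.06], [-2.6, 2.6]. Speed limits (rad/s): [2.22, 2.22, 2.79, 2.79, 3.14, 3.14, 3.14].

## Interface

Orientations are given as a unit quaternion [x, y, z, w].
In Python, from workcell import manip gives the robot as it stands.
- The arm moves only by the tool servo_tool, never from a script. Its argument "moves" is a list of rows, each an object with "travel": the shift along the tool's x, y, z in mm, a list of three; "dr": the turn, a rotation vector about the tool's x, y, z in degrees, a list of three. A call has 1 to 12 rows; each row shifts and turns the commanded pose from where the row before left it, along the tool's axes as they then stand; what a row does not reach is not made up. A row lasts 1/8 s, in which the tool goes at most 62.5 mm and 10.7 degrees, less where a joint would pass 70% of its speed; a pose out of reach is approached as far as the arm can. A call is refused whole if a number of a shift passes 62.5 or a number of a turn 10.7, either way. A call with a gripper value outside its range is refused whole. "claw" is the closure, from 0 (fully open) to 1 (shut), set as the call begins (left out, the last holds). The fingers move at their own pace and stop on an object; "squeeze" is the grip in N (left out, the last holds). Time passes only in rows, so rows that do not move let the fingers close. It gives the time, the measured TCP pose, the force and the opening at its end, in the units of the state.
- manip.get_obs(): the state, without advancing time (a new reading comes with each control period).
- manip.camera(name): name is "side" or "top" or "wrist"; returns the picture (480x640x3 uint8, blue, green, red); there is no depth.
- manip.calibration(name): a dict with "intrinsics" (3x3 intrinsics, pixels), "view" (4x4, takes a point from world to camera coordinates). Camera axes: x right, y down, z forward; pixel columns grow to the right and rows downward; lengths in m; the calibration is good to about 2 mm. A picture is of the moment at which its call begins: read the wrist's pose just before it. calibration takes no time and is no camera call; for the wrist camera it gives the pose at the moment of the call.
- manip.hand_in(): hands the job in, once; it reports no verdict.
The state is a dict: "clock": time; "joint_pos": joint angles; "joint_velocities": joint speeds; "tau": joint torques, N m; "position": TCP position; "ee_rot": TCP orientation; "ft_force": force on the tool from outside, world axes, zero at the start; "torque": the same for the moment, N m; "grip_width": opening from 0.0 (shut) to 1.0 (fully open).
Only numpy, scipy, OpenCV 4.12 (cv2) and the standard library are available. Lean on these libraries where they do the work, as an engineer would, in place of code of your own. Each camera call takes 0.05 s, during which the arm holds its last target. There are 200 camera calls.

## Task

Hang the three steel drain pans on the hanger's bar one after another, the large one first, then the medium, then the small, each nested in the one before and facing the same way, open front away from the post. The last one only fits if you press the stack back against the sprung pusher - firmly enough to get it behind the bar's upturned lip, but gently, without ramming the pusher against its stop - and then let it down onto the bar, so that the spring holds the stack together. Let go of everything and do not disturb the glassware standing by.

Things in the scene. Friction and masses are not known exactly. Their poses are not given: they have to be found in the camera images.
- hanger: Fixed hanger stand: base plate 150 x 110 x 12 mm, aluminium post to z = 180 mm. Origin at bench height under the post's front face; a 10 mm square steel bar stands out along -x with its axis at y = 0, z = 160 (top face z = 165), ending in an upturned lip. Pans hang with the upper edge of the slot on the bar's top face. Over 30 N between pan and pan or hanger is too much.
- lip_nominal (a point): Nominal middle of the lip's inner (post-side) foot, on the bar's top face: 68 mm in front of the hanger's origin. Lip 8 mm thick, 10 mm wide, 9 mm above the top face; to pass it, carry the slot's upper edge 10 to 15 mm above the top face. The bar's depth in the post differs each time: bar, lip and pusher together are up to 12 mm off along x, unmeasured, to be felt or seen.
- pusher_nominal (a point): Nominal front of the black sprung pusher, 38 mm from the lip's inner face; shifts with the bar. 30 mm wide to z = 172, then a tongue 14 mm wide to z = 203. Yields toward the post from 2 N, 1.5 N more per mm, hard stop at 7 mm, 12.5 N. Two lugs (28 mm) go in freely; three (42 mm) need it over 4 mm back: 8 N plus 0 to 3 N friction of the hung pans. About 11 N is right; past 13 N the force shoots up.
- tray_large: Largest steel pan, 88 mm wide, 140 mm tall, 0.1 to 0.2 kg, standing. Origin: centre of its foot; z up, open front to -x, width along y. Pan 60 mm high: back wall x +3 to +7, two sides and bottom x -20 to +12, sheet 3 mm, open in front and above. On it a lug 14 mm thick (x -7 to +7), 34 mm wide, with a slot for the hanger's bar, topped by a grip block.
- tray_large_slot (a point): Middle of the upper edge of this pan's slot, 92 mm above the foot, at the middle of the lug's thickness. The slot goes straight through along x, 17 mm wide in y, 26 mm high (downward from here); a 6 mm bar lies above it.
- tray_large_grip (a point): Middle of where to pinch this pan's grip block across y: 124 mm above the foot. The block is 20 mm wide in y, 14 mm thick in x, and reaches from 26 mm below to 16 mm above this point.
- tray_medium: Middle-sized steel pan, 74 mm wide, 133 mm tall, 0.1 to 0.2 kg, standing. Origin: centre of its foot; z up, open front to -x, width along y. Pan 53 mm high: back wall x +3 to +7, two sides and bottom x -20 to +12, sheet 3 mm, open in front and above. On it a lug 14 mm thick (x -7 to +7), 34 mm wide, with a slot for the hanger's bar, topped by a grip block.
- tray_medium_slot (a point): Middle of the upper edge of this pan's slot, 85 mm above the foot, at the middle of the lug's thickness. The slot goes straight through along x, 17 mm wide in y, 26 mm high (downward from here); a 6 mm bar lies above it.
- tray_medium_grip (a point): Middle of where to pinch this pan's grip block across y: 117 mm above the foot. The block is 26 mm wide in y, 14 mm thick in x, and reaches from 26 mm below to 16 mm above this point.
- tray_small: Smallest steel pan, 60 mm wide, 126 mm tall, 0.1 to 0.2 kg, standing. Origin: centre of its foot; z up, open front to -x, width along y. Pan 46 mm high: back wall x +3 to +7, two sides and bottom x -20 to +12, sheet 3 mm, open in front and above. On it a lug 14 mm thick (x -7 to +7), 34 mm wide, with a slot for the hanger's bar, topped by a grip block.
- tray_small_slot (a point): Middle of the upper edge of this pan's slot, 78 mm above the foot, at the middle of the lug's thickness. The slot goes straight through along x, 17 mm wide in y, 26 mm high (downward from here); a 6 mm bar lies above it.
- tray_small_grip (a point): Middle of where to pinch this pan's grip block across y: 110 mm above the foot. The block is 32 mm wide in y, 14 mm thick in x, and reaches from 26 mm below to 16 mm above this point.
- vial: Bystander: glass sample vial with screw cap, 27 mm across, 56 mm high, origin under its centre; leave it alone.
- beaker: Bystander: small glass beaker, 42 mm across, 48 mm high, origin under its centre; leave it alone.
- oil_vial: Bystander: glass vial with black cap, 25 mm across, 62 mm high, origin under its centre; leave it alone.
Things that resemble listed ones, but are neither listed nor needed, are in the scene too. What is shaped like the tray_medium but turquoise is not meant.

How it is judged:
On the way, in this order (a step that is already met when the one before it is completed fails the run):
1. the large pan hangs on the bar, let go (x of tray_large in the frame of hanger between -0.08 and -0.012 m and y of tray_large in the frame of hanger between -0.007 and 0.007 m and z of tray_large in the frame of hanger between 0.07 and 0.076 m and angle between tray_large's own z axis and vertical below 0.12 rad and contact force between tray_large and the fingers below 0.05 N), for 0.2 s.
2. the medium pan hangs on the bar in front of it, let go, nothing else on the bar (x of tray_large in the frame of hanger between -0.08 and -0.012 m and y of tray_large in the frame of hanger between -0.007 and 0.007 m and z of tray_large in the frame of hanger between 0.07 and 0.076 m and angle between each of tray_large, tray_medium's own z axis and vertical below 0.12 rad and x of tray_medium in the frame of hanger between -0.08 and -0.026 m and y of tray_medium in the frame of hanger between -0.007 and 0.007 m and z of tray_medium in the frame of hanger between 0.077 and 0.083 m and x of tray_medium in the frame of tray_large below -0.0115 m and contact force between tray_medium and the fingers below 0.05 N), for 0.2 s.
3. the small pan has been let down onto the bar behind the lip, the stack nested (x of tray_small in the frame of hanger between -0.08 and -0.042 m and y of tray_small in the frame of hanger between -0.007 and 0.007 m and z of tray_small in the frame of hanger between 0.084 and 0.09 m and angle between tray_small's own z axis and vertical below 0.12 rad and x of tray_medium in the frame of tray_large between -0.0165 and -0.0115 m and angle between the x axis of tray_medium and the x axis of tray_large, either way round below 0.12 rad and x of tray_small in the frame of tray_medium between -0.0165 and -0.0115 m and angle between the x axis of tray_small and the x axis of tray_medium, either way round below 0.12 rad), for 0.2 s.
At the end, for the whole second after the job is handed in: All three pans hang on the bar by their slots (height within 3 mm, sideways within 7 mm, tilt under 0.12 rad) in the order large, medium, small from the post outwards, lugs 11.5 to 16.5 mm apart and aligned within 0.12 rad, the small one behind the lip; released and at rest (all of step 1 and all of step 3 and linear speed of each of tray_large, tray_medium, tray_small below 0.03 m/s and x of tray_medium in the frame of hanger between -0.08 and -0.026 m and y of tray_medium in the frame of hanger between -0.007 and 0.007 m and z of tray_medium in the frame of hanger between 0.077 and 0.083 m and angle between tray_medium's own z axis and vertical below 0.12 rad and contact force between each of tray_medium, tray_small and the fingers below 0.05 N); the robot touches nothing.
It fails at once if a pan pressed or knocked against another pan or the hanger with more than 30 N (contact force between tray_small and tray_medium above 30 N or contact force between tray_medium and tray_large above 30 N or contact force between any of tray_large, tray_medium, tray_small and hanger above 30 N).
It fails at once if a bystander moved by more than 20 mm or tipped (distance of any of vial, beaker, oil_vial from where it was at the start of the episode above 0.02 m or angle between any of vial, beaker, oil_vial's own z axis and vertical above 0.3 rad).
It also fails if it takes over 72 s, if anything falls off the work surface, if the arm or the gripper's body presses on something with over 40 N, if the wrist force passes 120 N, or if a joint passes its speed limit or range.

## Working session

There is one attempt and no reset: what is moved stays moved. The work goes in short steps, Python scripts to look and compute and a tool call to move; the robot and the scene stay as the last step left them, time stands still between calls to the robot, and variables do not carry over. Pictures are saved under pics/ and viewed, on a budget of 10 in all, crops included, one or two more only if the job needs it, and the job is handed in when it is done.

Besides the shell and the picture viewer there is one more tool, called after ">>>" by a JSON object that holds its "name" and its "arguments", one argument or row to a line. servo_tool: Moves the arm, as the interface text tells. Its arguments: {"type":"object","properties":{"moves":{"type":"array","items":{"type":"object","properties":{"travel":{"type":"array","items":{"type":"number"}},"dr":{"type":"array","items":{"type":"number"}}}}},"claw":{"type":"number"},"squeeze":{"type":"number"}},"required":["moves"]}

```bash
mkdir -p pics; ls; python3 - <<'E'
from workcell import manip
import cv2,numpy as np
np.set_printoptions(precision=4,suppress=True)
o=manip.get_obs();print({k:np.round(v,3) for k,v in o.items()}, manip.tcp_to_grasp)
for n in("side","top"):
    c=manip.calibration(n);print(n,np.array(c["intrinsics"]),np.array(c["view"]))
    cv2.imwrite(f"pics/{n}0.png",manip.camera(n))
E
```

```text
pics
{'clock': np.float64(0.0), 'joint_pos': array([ 1.273,  0.333, -0.065,  1.461,  0.022,  1.35 , -0.089]), 'joint_velocities': array([-0.   , -0.002, -0.   , -0.001,  0.001,  0.001, -0.001]), 'tau': array([  0.001, -62.544,   0.05 , -39.161,   0.016,   0.01 ,  -0.   ]), 'position': array([ 0.169, -0.601,  0.231]), 'ee_rot': array([ 0.797, -0.604, -0.001, -0.   ]), 'ft_force': array([-0.298, -1.003,  0.393]), 'torque': array([-0.003,  0.08 , -0.013]), 'grip_width': np.float64(0.997)} -0.0187
side [[566.2781   0.     322.2994]
 [  0.     566.2781 240.9488]
 [  0.       0.       1.    ]] [[ 0.972  -0.2339 -0.0225 -0.5706]
 [-0.1466 -0.5287 -0.836   0.0904]
 [ 0.1837  0.8159 -0.5482  1.212 ]
 [ 0.      0.      0.      1.    ]]
top [[574.0996   0.     320.5356]
 [  0.     574.0996 237.0777]
 [  0.       0.       1.    ]] [[-0.0187 -0.9998  0.0086 -0.1584]
 [-0.9865  0.017  -0.1627  0.5616]
 [ 0.1625 -0.0115 -0.9866  1.3988]
 [ 0.      0.      0.      1.    ]]
```

View pics/side0.png

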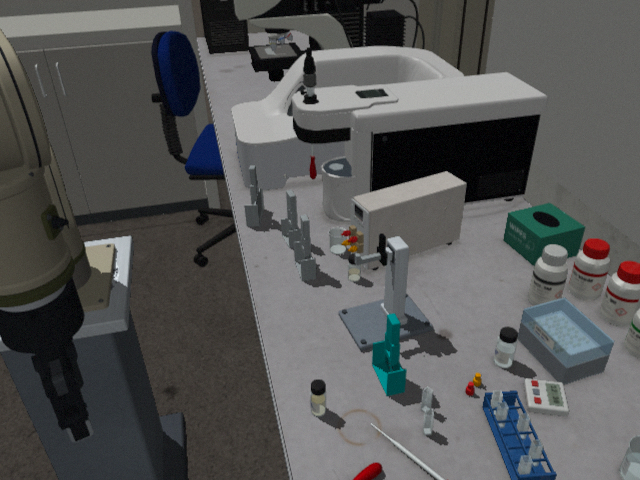

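View pics/top0.png

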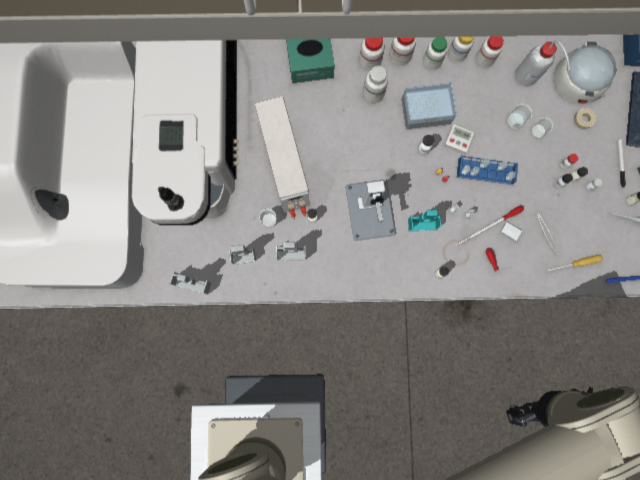

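The side view shows three grey pans around (254,200), (292,215), (306,255), with the hanger at (390,290) and the turquoise decoy at (390,360). In the top view the pans are at (190,282), (243,255) and (291,250), and the hanger is at (371,208). Next I'll enlarge those areas.

```bash
cat > h.py <<'E'
from workcell import manip
import cv2,numpy as np
np.set_printoptions(precision=4,suppress=True)
def cal(n):
    c=manip.calibration(n);return np.array(c["intrinsics"]),np.array(c["view"])
def ray(n,uv,c=None):
    K,V=c or cal(n);R,t=V[:3,:3],V[:3,3]
    return -R.T@t,R.T@np.linalg.solve(K,[uv[0],uv[1],1.])
def onz(n,uv,z,c=None):
    o,d=ray(n,uv,c);return o+d*(z-o[2])/d[2]
def tri(a,b):  # closest point of two rays (o,d)
    A=np.stack([a[1],-b[1]],1);s=np.linalg.lstsq(A,b[0]-a[0],rcond=None)[0]
    p,q=a[0]+a[1]*s[0],b[0]+b[1]*s[1];return (p+q)/2,np.linalg.norm(p-q)
def proj(n,P,c=None):
    K,V=c or cal(n);p=K@(V[:3,:3]@np.array(P)+V[:3,3]);return p[:2]/p[2]
E
python3 - <<'E'
from h import *
t=cv2.imread("pics/top0.png");s=cv2.imread("pics/side0.png")
f=lambda im,x,y,w,h,k:cv2.resize(im[y:y+h,x:x+w],None,fx=k,fy=k,interpolation=cv2.INTER_CUBIC)
a=f(t,165,230,160,70,5)        # 800x350
b=f(t,340,170,70,80,3.125); b=cv2.resize(t[170:245,340:400],(200,250),interpolation=cv2.INTER_CUBIC)
c=cv2.resize(s[155:295,235:325],(160,250),interpolation=cv2.INTER_CUBIC)
# side crops
c=f(s,235,155,100,130,4)  #400x520
d=f(s,330,230,100,130,4)
cv2.imwrite("pics/c1.png",np.hstack([c,d]))
b=f(t,340,170,60,75,3.3)
b2=np.zeros((247,800,3),np.uint8);b2[:b.shape[0],:b.shape[1]]=b[:247]
cv2.imwrite("pics/c2.png",np.vstack([a,b2]))
for uv,z in [((190,282),0),((243,255),0),((291,250),0),((371,210),.012)]: print(uv,onz("top",uv,z))
E
```

```text
(190, 282) [0.4555 0.1676 0.    ]
(243, 255) [0.5229 0.0322 0.    ]
(291, 250) [ 0.5338 -0.0919  0.    ]
(371, 210) [ 0.6335 -0.3014  0.012 ]
```

View pics/c1.png

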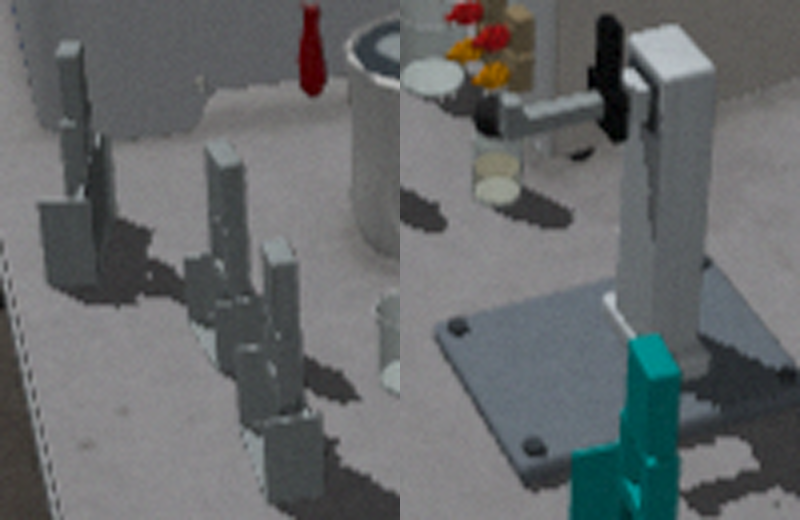

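View pics/c2.png

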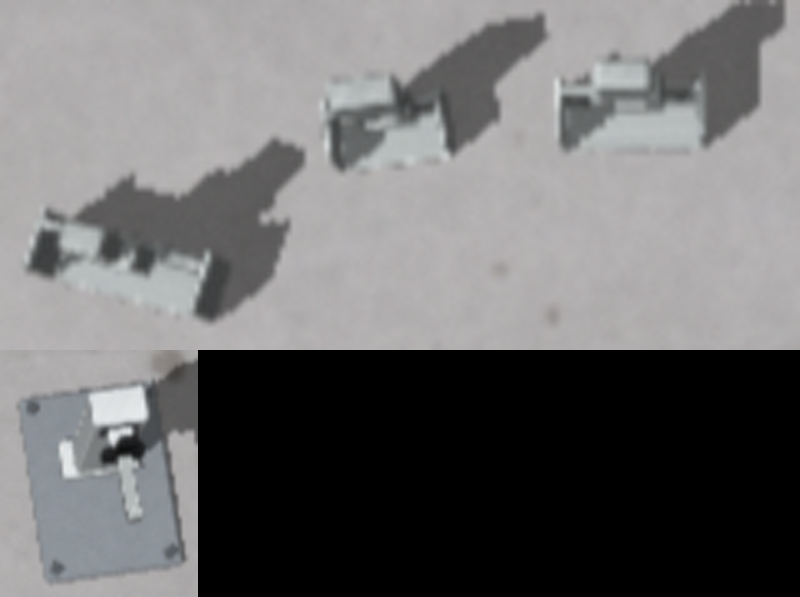

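In the crops the large pan is the left one, turned a little. The small pan is in the middle (widest block) and the medium is on the right; all three open toward −x. The bar points toward the robot. Now coarse poses and the wrist camera geometry.

```bash
python3 - <<'E'
from h import *
from scipy.spatial.transform import Rotation as Ro
t=cv2.imread("pics/top0.png")
# base plate
hsv=cv2.cvtColor(t,cv2.COLOR_BGR2HSV)
print("plate px",hsv[230,372],"bg",hsv[230,320],"pan",hsv[250,291])
m=((hsv[...,1]>35)&(hsv[...,2]<170)&(hsv[...,0]>95)&(hsv[...,0]<125)).astype(np.uint8)
m2=np.zeros_like(m);m2[175:245,340:400]=m[175:245,340:400]
cs,_=cv2.findContours(m2,cv2.RETR_EXTERNAL,cv2.CHAIN_APPROX_NONE)
c=max(cs,key=cv2.contourArea);b=cv2.boxPoints(cv2.minAreaRect(c));P=np.array([onz("top",p,.012) for p in b])
print(b,P,np.linalg.norm(np.diff(P,axis=0),axis=1))
for uv in [(378.5,202),(380.3,219)]:print("bar",onz("top",uv,.165))
# side lip (crop offset 330,230 x4)
s=np.array([330,230])+np.array([515,95])/4-np.array([100,0]); print(s)
print("lip tri",tri(ray("side",s),ray("top",(380.3,219))))
# block tops top-crop -> 5x offset 165,230 ; z=pan tops
for n,uv,z in [("L",(78,235),.140),("S",(362,93),.126),("M",(622,76),.133)]:
    u=np.array([165,230])+np.array(uv)/5;print(n,u,onz("top",u,z))
K,V=cal("wrist");o=manip.get_obs();Rt=Ro.from_quat(o["ee_rot"]).as_matrix()
print("wristK",K,"cam in tool:",Rt.T@(-V[:3,:3].T@V[:3,3]-o["position"]),"axes(cols) ",Rt.T@V[:3,:3].T)
E
```

```text
plate px [106  21 156] bg [165   5 108] pan [ 90   7 152]
[[381. 200.]
 [381. 200.]
 [381. 200.]
 [381. 200.]] [[ 0.6597 -0.3284  0.012 ]
 [ 0.6597 -0.3284  0.012 ]
 [ 0.6597 -0.3284  0.012 ]
 [ 0.6597 -0.3284  0.012 ]] [0. 0. 0.]
bar [ 0.6199 -0.3039  0.165 ]
bar [ 0.5794 -0.3067  0.165 ]
[358.75 253.75]
lip tri (array([ 0.5798, -0.3061,  0.1731]), np.float64(0.0040245722038451375))
L [180.6 277. ] [0.455  0.1592 0.14  ]
S [237.4 248.6] [0.5214 0.0298 0.126 ]
M [289.4 245.2] [ 0.5263 -0.0936  0.133 ]
wristK [[413.1172   0.     315.3406]
 [  0.     413.1172 243.5346]
 [  0.       0.       1.    ]] cam in tool: [ 0.002  -0.0687 -0.1447] axes(cols)  [[ 1.     -0.0006  0.0004]
 [ 0.0005  0.9627  0.2705]
 [-0.0005 -0.2705  0.9627]]
```

>>> {"name": "servo_tool", "arguments": {
  "moves": [
    {"travel": [0,0,-30],"dr": [0,0,8.7]},
    {"travel": [-24,-46,-6]},
    {"travel": [-24,-46,-6]},
    {"travel": [-24,-46,-6]},
    {"travel": [-24,-46,-6]},
    {"travel": [-24,-46,-6]},
    {"travel": [-24,-46,-6]},
    {"travel": [-24,-46,-6]},
    {"travel": [-24,-46,-6]},
    {"travel": [-24,-46,-6]},
    {"travel": [-24,-46,-6]},
    {"travel": [0,0,0]}
  ]
}}

```text
$.moves[1]: bad value
```

>>> {"name": "servo_tool", "arguments": {
  "moves": [
    {"travel": [0,0,-30],"dr": [0,0,8.7]},
    {"travel": [-24,-46,-6],"dr": [0,0,0]},
    {"travel": [-24,-46,-6],"dr": [0,0,0]},
    {"travel": [-24,-46,-6],"dr": [0,0,0]},
    {"travel": [-24,-46,-6],"dr": [0,0,0]},
    {"travel": [-24,-46,-6],"dr": [0,0,0]},
    {"travel": [-24,-46,-6],"dr": [0,0,0]},
    {"travel": [-24,-46,-6],"dr": [0,0,0]},
    {"travel": [-24,-46,-6],"dr": [0,0,0]},
    {"travel": [-24,-46,-6],"dr": [0,0,0]},
    {"travel": [-24,-46,-6],"dr": [0,0,0]},
    {"travel": [0,0,0],"dr": [0,0,0]}
  ]
}}

```text
clock: 1.6
position: [0.5998, -0.3022, 0.3203]
ee_rot: [0.752, -0.66, -0.001, -0.001]
ft_force: [-0.1, -0.1, -0.9]
grip_width: 0.999
```

```bash
python3 - <<'E'
from h import *
c=cal("wrist");np.savez("w1.npz",K=c[0],V=c[1]);cv2.imwrite("pics/w1.png",manip.camera("wrist"))
E
```

```text
(no output)
```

View pics/w1.png

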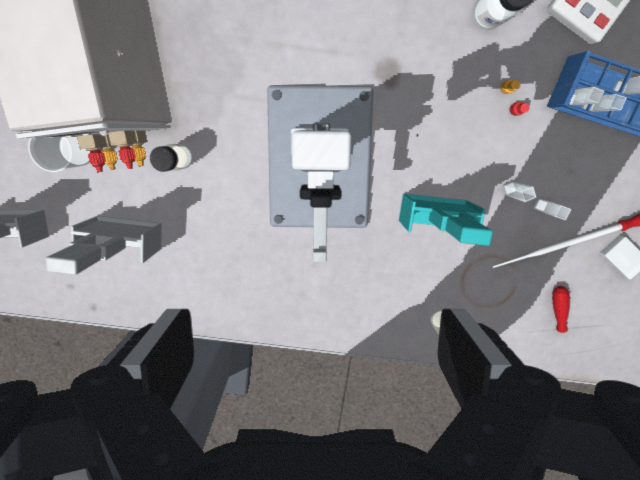

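The wrist view shows the bar along column 320 from the pusher (row ~196) to the lip (row ~255), post top at (320,150), and the base plate spanning (267..372, 86..226). I'll read exact edges from intensity profiles.

```bash
python3 - <<'E'
from h import *
im=cv2.imread("pics/w1.png");g=cv2.cvtColor(im,cv2.COLOR_BGR2GRAY).astype(int)
print("col320 r125..270",list(enumerate(g[125:270,318:323].mean(1).round().astype(int),125)))
for r in(215,225,238,252,258):print(r,list(zip(range(306,336),g[r,306:336])))
print("tongue r188..202");
for r in (186,190,194,198,202):print(r,list(zip(range(296,346),g[r,296:346])))
for r in(110,215):print(r,"plate",list(zip(range(262,282),g[r,262:282])),list(zip(range(360,380),g[r,360:380])))
E
```

```text
col320 r125..270 [(125, np.int64(67)), (126, np.int64(65)), (127, np.int64(60)), (128, np.int64(59)), (129, np.int64(61)), (130, np.int64(85)), (131, np.int64(148)), (132, np.int64(193)), (133, np.int64(218)), (134, np.int64(233)), (135, np.int64(243)), (136, np.int64(245)), (137, np.int64(246)), (138, np.int64(246)), (139, np.int64(246)), (140, np.int64(246)), (141, np.int64(247)), (142, np.int64(247)), (143, np.int64(248)), (144, np.int64(248)), (145, np.int64(248)), (146, np.int64(248)), (147, np.int64(248)), (148, np.int64(247)), (149, np.int64(247)), (150, np.int64(247)), (151, np.int64(247)), (152, np.int64(247)), (153, np.int64(246)), (154, np.int64(246)), (155, np.int64(246)), (156, np.int64(246)), (157, np.int64(246)), (158, np.int64(246)), (159, np.int64(247)), (160, np.int64(247)), (161, np.int64(248)), (162, np.int64(248)), (163, np.int64(249)), (164, np.int64(249)), (165, np.int64(249)), (166, np.int64(247)), (167, np.int64(242)), (168, np.int64(234)), (169, np.int64(202)), (170, np.int64(131)), (171, np.int64(172)), (172, np.int64(244)), (173, np.int64(248)), (174, np.i
[... 11855 characters left out ...]
 (270, np.int64(168)), (271, np.int64(172)), (272, np.int64(176)), (273, np.int64(177)), (274, np.int64(171)), (275, np.int64(146)), (276, np.int64(115)), (277, np.int64(101)), (278, np.int64(100)), (279, np.int64(90)), (280, np.int64(89)), (281, np.int64(102))] [(360, np.int64(91)), (361, np.int64(93)), (362, np.int64(108)), (363, np.int64(142)), (364, np.int64(159)), (365, np.int64(151)), (366, np.int64(123)), (367, np.int64(104)), (368, np.int64(99)), (369, np.int64(107)), (370, np.int64(130)), (371, np.int64(180)), (372, np.int64(198)), (373, np.int64(200)), (374, np.int64(201)), (375, np.int64(200)), (376, np.int64(200)), (377, np.int64(198)), (378, np.int64(199)), (379, np.int64(200))]
```

```bash
python3 - <<'E'
from h import *
d=np.load("w1.npz");c=(d["K"],d["V"])
yaw=np.deg2rad(7.5);xh=np.array([np.cos(yaw),np.sin(yaw)]);yh=np.array([-xh[1],xh[0]])
L=[("lipfoot",(319.8,245.8),.165),("lip in top",(319.8,252),.174),("lip out",(319.8,261.5),.174),("bar215",(319.8,215),.165),("pusher@bar",(319.8,207),.165),("tongue front top",(320.5,197),.203),("tongue back",(320.5,188.5),.203),("post front top",(321,169),.18),("post back",(321,131),.18),
("plate fl",(269.5,215),.012),("plate fr",(370.7,215),.012),("plate bl",(267,110),.012),("plate br",(372.8,110),.012)]
P0=onz("wrist",L[0][1],.165,c)[:2]
for n,uv,z in L:
    p=onz("wrist",uv,z,c);q=p[:2]-P0;print(n,p,"rel lip (xh,yh) mm",np.round(1e3*np.array([q@xh,q@yh]),1))
q=lambda a,b:onz("wrist",a,.012,c)-onz("wrist",b,.012,c)
for a,b in(((267,110),(269.5,215)),((372.8,110),(370.7,215))):
    v=q(a,b);print("yaw",np.degrees(np.arctan2(v[1],v[0])))
v=onz("wrist",(319.7,215),.165,c)-onz("wrist",(319.8,240),.165,c);print(np.degrees(np.arctan2(v[1],v[0])))
E
```

```text
lipfoot [ 0.5837 -0.3093  0.165 ] rel lip (xh,yh) mm [0. 0.]
lip in top [ 0.5815 -0.3095  0.174 ] rel lip (xh,yh) mm [-2.2  0.1]
lip out [ 0.5742 -0.3105  0.174 ] rel lip (xh,yh) mm [-9.5  0.1]
bar215 [ 0.6072 -0.3062  0.165 ] rel lip (xh,yh) mm [23.7  0. ]
pusher@bar [ 0.6131 -0.3054  0.165 ] rel lip (xh,yh) mm [29.7  0. ]
tongue front top [ 0.6266 -0.3037  0.203 ] rel lip (xh,yh) mm [43.3 -0.1]
tongue back [ 0.632 -0.303  0.203] rel lip (xh,yh) mm [48.7 -0.1]
post front top [ 0.642  -0.3022  0.18  ] rel lip (xh,yh) mm [58.8 -0.6]
post back [ 0.6668 -0.2989  0.18  ] rel lip (xh,yh) mm [83.8 -0.5]
plate fl [ 0.5686 -0.2558  0.012 ] rel lip (xh,yh) mm [-8. 55.]
plate fr [ 0.5833 -0.368   0.012 ] rel lip (xh,yh) mm [ -8.  -58.1]
plate bl [ 0.6795 -0.2421  0.012 ] rel lip (xh,yh) mm [103.8  54.1]
plate br [ 0.6938 -0.3517  0.012 ] rel lip (xh,yh) mm [103.6 -56.4]
yaw 7.046264277379162
yaw 8.370477162078073
7.811449164091798
```

>>> {"name": "servo_tool", "arguments": {
  "moves": [
    {"travel": [0,0,0],"dr": [0,0,7.5]},
    {"travel": [-46,18,-1],"dr": [0,0,0]},
    {"travel": [-46,18,-1],"dr": [0,0,0]},
    {"travel": [-46,18,-1],"dr": [0,0,0]},
    {"travel": [-46,18,-1],"dr": [0,0,0]},
    {"travel": [-46,18,-1],"dr": [0,0,0]},
    {"travel": [-46,18,-1],"dr": [0,0,0]},
    {"travel": [-46,18,-1],"dr": [0,0,0]},
    {"travel": [0,0,0],"dr": [0,0,0]},
    {"travel": [0,0,0],"dr": [0,0,0]}
  ]
}}

```text
clock: 2.9
position: [0.4731, 0.0145, 0.3283]
ee_rot: [-0.704, 0.711, -0.0, -0.0]
ft_force: [0.6, -0.0, 0.1]
grip_width: 0.999
```

```bash
python3 - <<'E'
from h import *
c=cal("wrist");np.savez("w2.npz",K=c[0],V=c[1]);cv2.imwrite("pics/w2.png",manip.camera("wrist"))
E
```

```text
(no output)
```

View pics/w2.png

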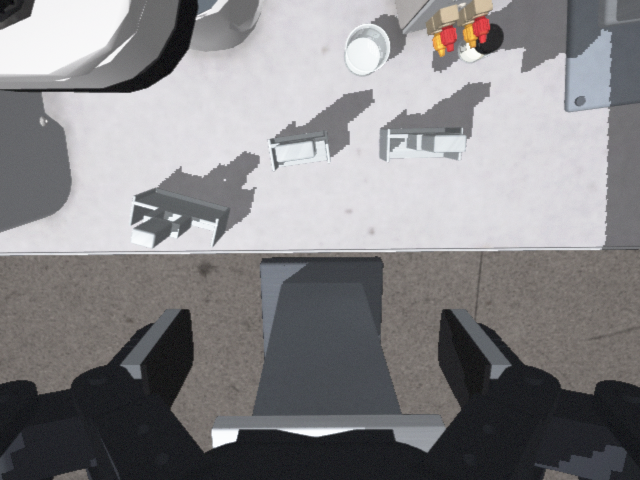

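The wrist view shows the large pan's block near (152,232), the small pan's near (297,151) and the medium pan's near (450,144), seen slightly from behind. I'll segment the block tops.

```bash
python3 - <<'E'
from h import *
im=cv2.imread("pics/w2.png");d=np.load("w2.npz");c=(d["K"],d["V"])
f=lambda x,y:cv2.resize(im[y:y+56,x:x+100],None,fx=5,fy=5,interpolation=cv2.INTER_CUBIC)
cv2.imwrite("pics/c3.png",np.vstack([np.hstack([f(126,188)[:, :400],f(250,122)[:, :400]]),np.hstack([f(376,118),np.zeros((280,300,3),np.uint8)])]))
g=cv2.cvtColor(im,cv2.COLOR_BGR2GRAY)
for r in range(126,168,4):print(r,' '.join('%3d'%v for v in g[r,426:470:2]))
E
```

```text
126 119 120 118 119 118 117 121 119 119 122 120 119 118 117 120 120 122 118 123 120 118 118
130 131 131 128 131 130 131 128 129 131 120  86  84  87  84  83  85  87 109 207 119 117 118
134  96  97 100 101  98 106 106 107 104 106 110 108 110 112 116 114 115 136 152 128 119 119
138 138 139 141 141 180 228 228 230 228 229 231 230 232 231 229 225 225 229 225 222 153 139
142 141 139 141 146 193 228 229 228 232 231 231 231 230 229 224 229 229 227 228 224 187 223
146 140 142 142 140 202 229 230 231 233 233 234 231 225 228 230 228 228 229 228 224 188 220
150 162 154 149 146 215 231 232 231 231 230 229 224 226 228 224 225 225 228 227 207 220 220
154 226 227 228 227 226 225 224 228 221 147 143 141 143 143 141 142 176 225 214 219 219 221
158 223 224 223 222 220 219 219 216 217 218 213 198 176 154 145 148 208 223 222 221 222 223
162 222 222 224 223 223 222 223 222 220 220 221 220 218 222 221 220 222 222 222 221 222 221
166 222 222 224 223 224 223 223 221 220 221 219 221 221 220 221 220 219 219 222 221 220 220
```

View pics/c3.png

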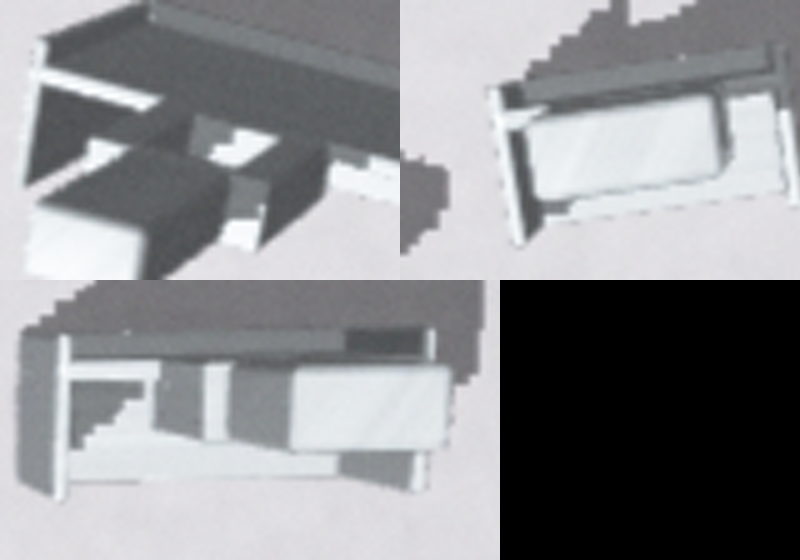

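The crop shows clear block-top corners: small (275,145.6), (312,141.4), (314.8,157.6), (277,162); medium (435.4,135.6), (465.6,135.2), (465.2,152), (434,151.6); large back edge (133.6,229.6)–(155,235).

```bash
python3 - <<'E'
from h import *
d=np.load("w2.npz");c=(d["K"],d["V"])
def rep(n,px,z):
    P=np.array([onz("wrist",p,z,c) for p in px]);v=P[0]-P[1];w=np.linalg.norm(v)
    yaw=np.arctan2(v[1],v[0])-np.pi/2
    ctr=P.mean(0) if len(P)==4 else (P[0]+P[1])/2-7e-3*np.array([np.cos(yaw),np.sin(yaw),0])
    if len(P)==4:
        v2=P[3]-P[2]; print("  yaw2",np.degrees(np.arctan2(v2[1],v2[0])-np.pi/2),"sizes",w,np.linalg.norm(P[1]-P[2]))
    print(n,ctr,"yaw",np.degrees(yaw),"w",w)
    # check with previous frame/top camera
    print("  top px",proj("top",ctr),"side px",proj("side",ctr))
rep("S",[(275,145.6),(312,141.4),(314.8,157.6),(277,162)],.126)
rep("M",[(435.4,135.6),(465.6,135.2),(465.2,152),(434,151.6)],.133)
rep("L",[(133.6,229.6),(155,235)],.140)
E
```

```text
yaw2 5.917135215524456 sizes 0.03045107507486017 0.013168387940144912
S [0.5235 0.0288 0.126 ] yaw 5.694114070113048 w 0.03045107507486017
  top px [237.8176 247.7207] side px [290.3233 192.9994]
  yaw2 -1.315090596106588 sizes 0.02404800966235439 0.013122798777168335
M [ 0.5289 -0.0961  0.133 ] yaw 0.14004010161314653 w 0.02404800966235439
  top px [290.441 244.121] side px [304.2026 217.7132]
L [0.4534 0.1564 0.14  ] yaw -15.621236590070254 w 0.017850049165460184
  top px [181.816  277.6808] side px [250.9571 166.9912]
```

>>> {"name": "servo_tool", "arguments": {
  "moves": [
    {"travel": [0,0,0],"dr": [0,0,7.5]},
    {"travel": [0,0,0],"dr": [0,0,7.5]},
    {"travel": [-44,19,0],"dr": [0,0,0]},
    {"travel": [-44,19,8],"dr": [0,0,0]},
    {"travel": [-43,19,40],"dr": [0,0,0]},
    {"travel": [0,0,40],"dr": [0,0,0]},
    {"travel": [0,0,40],"dr": [0,0,0]},
    {"travel": [0,0,0],"dr": [0,0,0]},
    {"travel": [0,0,0],"dr": [0,0,0]}
  ]
}}

```text
clock: 4.08
position: [0.4542, 0.157, 0.2017]
ee_rot: [-0.605, 0.796, -0.0, 0.001]
ft_force: [0.5, 0.5, 0.1]
grip_width: 0.998
```

```bash
cat >> h.py <<'E'
from scipy.spatial.transform import Rotation as Ro
def mv(p,yaw):
    "turn (deg rotvec, tool) then shift (mm, tool axes after turn) to pose p, tool down, jaws across y at yaw deg"
    o=manip.get_obs();R=Ro.from_quat(o["ee_rot"]);s,c=np.sin(np.radians(yaw)),np.cos(np.radians(yaw))
    T=Ro.from_matrix(np.array([[s,-c,0],[-c,-s,0],[0,0,-1.]]))
    print("at",o["position"],"turn",np.degrees((R.inv()*T).as_rotvec()).round(2),"shift",(T.inv().apply(np.array(p)-o["position"])*1e3).round(1),"F",o["ft_force"].round(1),"w",round(float(o["grip_width"]),3),"t",round(float(o["clock"]),2))
def pic(name):
    c=cal("wrist");im=manip.camera("wrist");cv2.imwrite(f"pics/{name}.png",im);return im,c
def blob(im,roi,th=200):
    x,y,w,h=roi;g=cv2.cvtColor(im,cv2.COLOR_BGR2GRAY)[y:y+h,x:x+w]
    cs,_=cv2.findContours((g>th).astype(np.uint8),cv2.RETR_EXTERNAL,cv2.CHAIN_APPROX_NONE)
    k=max(cs,key=cv2.contourArea);r=cv2.minAreaRect(k);return np.array(r[0])+[x,y],r[1],r[2],cv2.boxPoints(r)+[x,y]
E
python3 - <<'E'
from h import *
mv((.4534,.1564,.19),-15.6)
im,c=pic("w3");u=proj("wrist",(.4534,.1564,.140),c);print("pred px",u)
x,y=(u-[60,45]).astype(int)
g=cv2.cvtColor(im,cv2.COLOR_BGR2GRAY)
cv2.imwrite("pics/w3c.png",cv2.resize(im[y-60:y+90,x-40:x+160],(800,600),interpolation=cv2.INTER_CUBIC));print("crop origin",x-40,y-60)
E
```

```text
at [0.4542 0.157  0.2017] turn [-0.06  0.04  0.06] shift [ 0.8  0.6 11.7] F [0.5 0.5 0.1] w 0.998 t 4.08
pred px [313.9836 266.3066]
crop origin 213 161
```

View pics/w3c.png

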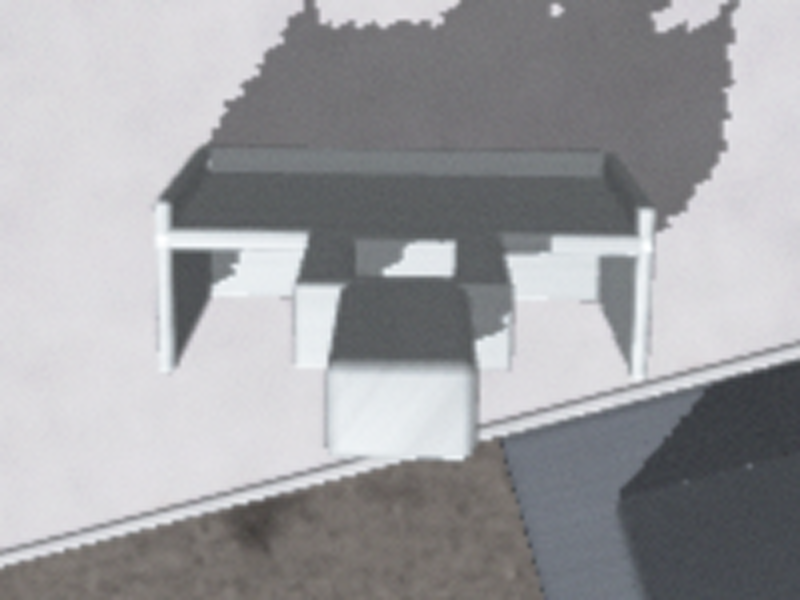

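The block top is centred at (313.3,263.5) against a predicted (314,266.3), so about 1.3 mm farther out. The yaw is right. I'll descend and grip.

>>> {"name": "servo_tool", "arguments": {
  "moves": [
    {"travel": [1,-1,30],"dr": [0,0,0]},
    {"travel": [0,0,35],"dr": [0,0,0]},
    {"travel": [0,0,25],"dr": [0,0,0]},
    {"travel": [0,0,8],"dr": [0,0,0]},
    {"travel": [0,0,0],"dr": [0,0,0]}
  ]
}}

```text
clock: 4.75
position: [0.4546, 0.1564, 0.1033]
ee_rot: [-0.605, 0.796, -0.0, 0.001]
ft_force: [0.3, 0.5, 0.9]
grip_width: 0.999
```

>>> {"name": "servo_tool", "arguments": {
  "moves": [
    {"travel": [0,0,0],"dr": [0,0,0]},
    {"travel": [0,0,0],"dr": [0,0,0]},
    {"travel": [0,0,0],"dr": [0,0,0]},
    {"travel": [0,0,0],"dr": [0,0,0]},
    {"travel": [0,0,0],"dr": [0,0,0]},
    {"travel": [0,0,0],"dr": [0,0,0]}
  ],
  "claw": 1,
  "squeeze": 70
}}

```text
clock: 5.5
position: [0.454, 0.1563, 0.1024]
ee_rot: [-0.606, 0.796, -0.0, 0.0]
ft_force: [0.8, 0.1, 0.2]
grip_width: 0.222
```

>>> {"name": "servo_tool", "arguments": {
  "moves": [
    {"travel": [0,0,-20],"dr": [0,0,0]},
    {"travel": [0,0,-45],"dr": [0,0,-7.7]},
    {"travel": [0,0,-45],"dr": [0,0,-7.7]},
    {"travel": [0,0,-45],"dr": [0,0,-7.7]},
    {"travel": [20,-1,0],"dr": [0,0,0]},
    {"travel": [40,-2,0],"dr": [0,0,0]},
    {"travel": [55,-2,0],"dr": [0,0,0]},
    {"travel": [60,-3,0],"dr": [0,0,0]},
    {"travel": [60,-3,0],"dr": [0,0,0]},
    {"travel": [60,-3,0],"dr": [0,0,0]},
    {"travel": [60,-3,0],"dr": [0,0,0]},
    {"travel": [55,-2,0],"dr": [0,0,0]}
  ]
}}

```text
clock: 7.0
position: [0.5271, -0.2498, 0.2569]
ee_rot: [0.753, -0.659, -0.0, 0.0]
ft_force: [1.8, -0.2, -1.2]
grip_width: 0.226
```

>>> {"name": "servo_tool", "arguments": {
  "moves": [
    {"travel": [40,-2,0],"dr": [0,0,0]},
    {"travel": [29,-1,0],"dr": [0,0,0]},
    {"travel": [0,0,0],"dr": [0,0,0]},
    {"travel": [0,0,0],"dr": [0,0,0]}
  ]
}}

```text
clock: 7.5
position: [0.5395, -0.3146, 0.2569]
ee_rot: [0.753, -0.658, -0.001, -0.0]
ft_force: [0.6, -0.4, -1.3]
grip_width: 0.225
```

```bash
python3 - <<'E'
from h import *
mv((.5381,-.3154,.1875),7.6)
im,c=pic("w4")
cv2.imwrite("pics/w4c.png",im[80:400,140:500])
E
```

```text
at [ 0.5395 -0.3146  0.2569] turn [0.02 0.06 0.09] shift [ 0.6  1.5 69.4] F [ 0.6 -0.4 -1.3] w 0.225 t 7.5
```

View pics/w4c.png

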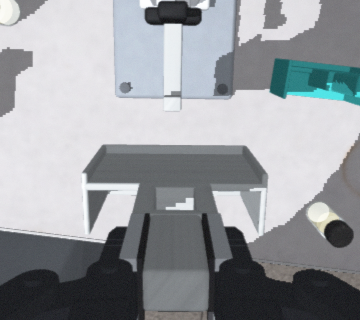

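The pan hangs straight in the grip (block centre near column 315), with the bar ahead near column 312. I'll measure both lateral offsets from this frame.

```bash
python3 - <<'E'
from h import *
im=cv2.imread("pics/w4.png");g=cv2.cvtColor(im,cv2.COLOR_BGR2GRAY).astype(int);c=cal("wrist")
o=manip.get_obs();R=Ro.from_quat(o["ee_rot"])
for r in (120,140,160,185,190):print(r,' '.join(map(str,g[r,298:328])))
print('col',' '.join(map(str,g[150:200,312])))
print("blk r290-380 row300/370:");print(' '.join(map(str,g[370,270:366:3])))
print('blkcol',' '.join(map(str,g[280:400:3,318])))
for n,uv,z in[("bar120",(312,120),.165),("bar150",(312,150),.165),("lipend",(312,190),.174)]:
    p=onz("wrist",uv,z,c);print(n,p,"tool",R.inv().apply(p-o["position"])*1e3)
E
```

```text
120 205 205 204 203 203 211 229 238 240 238 239 239 237 236 237 238 238 237 236 237 235 236 229 184 163 193 199 201 199 200
140 201 202 205 200 203 212 233 237 238 239 238 238 238 238 237 239 237 236 236 235 235 232 218 173 196 198 197 200 200 200
160 208 204 205 202 198 197 232 239 238 238 238 238 237 236 237 238 237 235 235 235 234 228 195 165 198 201 201 203 198 202
185 233 232 232 232 228 227 238 241 243 243 244 243 242 239 237 235 234 236 235 234 234 227 190 183 224 227 228 227 228 227
190 231 230 229 229 224 217 229 231 231 232 231 231 231 234 234 227 226 225 226 227 227 224 218 223 227 228 228 226 227 226
col 236 238 238 238 238 237 238 238 237 238 237 236 238 237 239 237 238 238 237 238 234 160 135 138 132 106 116 200 236 242 243 241 242 240 239 237 235 236 237 237 234 208 225 228 229 228 228 227 228 230
blk r290-380 row300/370:
32 29 32 42 52 127 130 133 131 126 131 134 133 131 133 130 131 135 134 133 131 127 124 131 130 127 93 38 36 30 28 32
blkcol 132 227 234 205 101 101 100 104 98 102 102 101 100 101 102 101 103 103 103 104 100 101 102 108 128 132 134 135 135 131 131 133 133 131 134 130 128 77 123 124
bar120 [ 0.612  -0.3046  0.165 ] tool [  0.17   -72.9716  92.1999]
bar150 [ 0.596  -0.3067  0.165 ] tool [  0.1275 -56.8721  92.2007]
lipend [ 0.5751 -0.3096  0.174 ] tool [  0.1364 -35.7339  83.2017]
```

Relative to the held pan, the bar sits about 1.4 mm toward tool −x, and this comparison doesn't depend on the camera offset. I'll shift by that, descend and thread.

>>> {"name": "servo_tool", "arguments": {
  "moves": [
    {"travel": [-1.5,0,25],"dr": [0,0,0]},
    {"travel": [0,0,30],"dr": [0,0,0]},
    {"travel": [0,0,14],"dr": [0,0,0]},
    {"travel": [0,-12,0],"dr": [0,0,0]},
    {"travel": [0,-12,0],"dr": [0,0,0]},
    {"travel": [0,-12,0],"dr": [0,0,0]},
    {"travel": [0,-12,0],"dr": [0,0,0]},
    {"travel": [0,0,0],"dr": [0,0,0]}
  ]
}}

```text
clock: 8.55
position: [0.5879, -0.307, 0.1882]
ee_rot: [0.753, -0.658, -0.0, -0.0]
ft_force: [-0.4, 0.7, -1.3]
grip_width: 0.223
```

>>> {"name": "servo_tool", "arguments": {
  "moves": [
    {"travel": [0,-10,0],"dr": [0,0,0]},
    {"travel": [0,-10,0],"dr": [0,0,0]},
    {"travel": [0,-2,0],"dr": [0,0,0]},
    {"travel": [0,0,0],"dr": [0,0,0]}
  ]
}}

```text
clock: 9.05
position: [0.6087, -0.3047, 0.1882]
ee_rot: [0.753, -0.658, -0.0, 0.0]
ft_force: [0.3, 1.0, -1.9]
grip_width: 0.22
```

>>> {"name": "servo_tool", "arguments": {
  "moves": [
    {"travel": [0,0,6],"dr": [0,0,0]},
    {"travel": [0,0,4],"dr": [0,0,0]},
    {"travel": [0,0,2],"dr": [0,0,0]},
    {"travel": [0,0,0],"dr": [0,0,0]}
  ]
}}

```text
clock: 9.55
position: [0.6085, -0.3048, 0.1761]
ee_rot: [0.753, -0.658, -0.0, 0.0]
ft_force: [-0.1, 0.4, -1.6]
grip_width: 0.222
```

>>> {"name": "servo_tool", "arguments": {
  "moves": [
    {"travel": [0,0,0.7],"dr": [0,0,0]},
    {"travel": [0,0,0.6],"dr": [0,0,0]},
    {"travel": [0,0,0],"dr": [0,0,0]}
  ]
}}

```text
clock: 9.93
position: [0.6087, -0.3048, 0.1752]
ee_rot: [0.753, -0.658, 0.0, -0.0]
ft_force: [-0.8, 0.4, -0.8]
grip_width: 0.224
```

>>> {"name": "servo_tool", "arguments": {
  "moves": [
    {"travel": [0,0,0],"dr": [0,0,0]},
    {"travel": [0,0,0],"dr": [0,0,0]},
    {"travel": [0,0,0],"dr": [0,0,0]},
    {"travel": [0,0,0],"dr": [0,0,0]},
    {"travel": [0,0,0],"dr": [0,0,0]}
  ],
  "claw": 0
}}

```text
clock: 10.55
position: [0.6086, -0.3048, 0.175]
ee_rot: [0.753, -0.658, 0.0, 0.0]
ft_force: [-0.7, -0.2, 0.0]
grip_width: 0.998
```

>>> {"name": "servo_tool", "arguments": {
  "moves": [
    {"travel": [0,0,-15],"dr": [0,0,0]},
    {"travel": [0,0,-40],"dr": [0,0,0]},
    {"travel": [0,15,-45],"dr": [0,0,0]},
    {"travel": [0,15,-40],"dr": [0,0,0]},
    {"travel": [0,0,0],"dr": [0,0,0]}
  ]
}}

```text
clock: 11.18
position: [0.5794, -0.3097, 0.3207]
ee_rot: [0.752, -0.659, 0.004, -0.001]
ft_force: [0.1, -0.7, 0.4]
grip_width: 1.003
```

```bash
python3 - <<'E'
from h import *
mv((.4789,-.0961,.33),-.2)
im,c=pic("w5");s=manip.camera("side")
a=cv2.resize(im[60:310,170:490],(480,375));b=cv2.resize(s[220:345,320:420],(300,375),interpolation=cv2.INTER_CUBIC)
cv2.imwrite("pics/w5c.png",np.hstack([a,b]))
E
```

```text
at [ 0.5794 -0.3097  0.3207] turn [-0.38 -0.25  7.77] shift [-213.3  101.2   -9.3] F [ 0.1 -0.7  0.4] w 1.003 t 11.18
```

View pics/w5c.png

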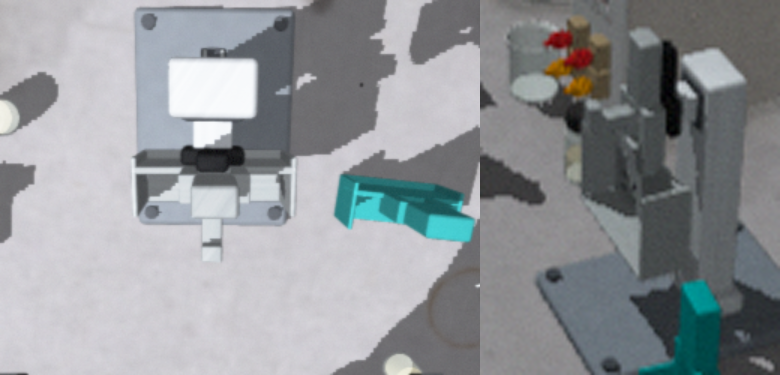

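The large pan hangs level on the bar just in front of the pusher, with its block centred on the bar. Now the medium pan.

>>> {"name": "servo_tool", "arguments": {
  "moves": [
    {"travel": [0,0,0],"dr": [-0.4,-0.2,7.8]},
    {"travel": [-30,7,0],"dr": [0,0,0]},
    {"travel": [-50,12,0],"dr": [0,0,0]},
    {"travel": [-55,13,0],"dr": [0,0,0]},
    {"travel": [-50,12,20],"dr": [0,0,0]},
    {"travel": [-30,8,40],"dr": [0,0,0]},
    {"travel": [0,0,40],"dr": [0,0,0]},
    {"travel": [0,0,21],"dr": [0,0,0]},
    {"travel": [0,0,0],"dr": [0,0,0]},
    {"travel": [0,0,0],"dr": [0,0,0]}
  ]
}}

```text
clock: 12.52
position: [0.527, -0.0932, 0.1957]
ee_rot: [-0.706, 0.708, 0.003, -0.001]
ft_force: [0.4, -0.2, -0.2]
grip_width: 1.0
```

```bash
cat >> h.py <<'E'
def block(im,c,z,pred):
    "centre and yaw of a bright block top near pred, at height z"
    u=proj("wrist",pred,c);x,y=(u-[55,40]).astype(int)
    g=cv2.cvtColor(im,cv2.COLOR_BGR2GRAY)
    m=(g[y:y+80,x:x+110]>205)
    print("pred px",u,"origin",x,y);return g,x,y
E
python3 - <<'E'
from h import *
mv((.5289,-.0945,.097),-.3)
im,c=pic("w6");g,x,y=block(im,c,.133,(.5289,-.0945,.133))
print('    ',' '.join('%3d'%v for v in range(x,x+110,4)))
for r in range(y,y+80,4):print(r,' '.join('%3d'%v for v in g[r,x:x+110:4]))
E
```

```text
at [ 0.527  -0.0932  0.1957] turn [0.39 0.17 0.15] shift [ 1.3 -1.9 98.7] F [ 0.4 -0.2 -0.2] w 1.0 t 12.53
pred px [314.7082 259.391 ] origin 259 219
     259 263 267 271 275 279 283 287 291 295 299 303 307 311 315 319 323 327 331 335 339 343 347 351 355 359 363 367
219 195 188 222 219 219 217 216 216 196  83  83  82 110 111 110 110 112 110  84  81  80 118 119 116 119 106 173 209
223 192 194 202  73  97 112 112 113 119  82  82  81 105 112 108 112 204 204  83  81  82 202 209 211 210 123 126 204
227 190 189 206  74  95 109 109 211  94  89  84  82  84  85  82  83  88  86  87  85  92 115 202 200 199 124 122 202
231 192 191 215  72  83 145 207 208 208 186  80  83  81  82  81  82  83  82  83  81 106 116 201 200 197 125 125 203
235 193 193 222  71 109 192 193 185 211 121  82  81  84  83  84  82  83  80  81  84 105 116 191 193 190 143 122 202
239 195 194 226  73 185 194 192 188 211  93  83  86  82  86  84  84  85  80  81  84  87 116 193 194 194 185 123 196
243 196 192 234  77 194 193 191 191 212  84  83  80  82  84  85  82  84  81  81  85  84 158 195 193 191 190 126 193
247 195 197 235 134 1
[... 786 characters left out ...]
 187
275 192 193 194 193 194 191 195 194 192 190 191 194 196 195 198 196 195 196 194 191 193 191 193 192 192 192 192 190
279 191 193 196 196 196 195 197 196 193 192 192 192 195 192 193 193 195 195 195 195 193 193 193 191 190 192 188 191
283 195 195 197 197 194 192 194 192 193 191 189 193 192 192 192 192 192 192 193 192 192 193 192 193 193 192 191 191
287 195 195 197 197 192 194 194 193 193 189 188 193 194 194 194 194 194 193 191 193 193 193 194 192 194 193 191 193
291 195 195 192 194 198 198 196 196 195 192 190 194 195 195 196 194 190 191 192 192 190 192 194 194 193 190 190 189
295 195 193 189 195 200 198 193 197 196 195 192 193 193 195 194 192 190 189 192 192 190 188 192 193 190 192 191 190
```

The block lies where predicted, within about 0.6 px. Descend and grip.

>>> {"name": "servo_tool", "arguments": {
  "moves": [
    {"travel": [0.5,-2,30],"dr": [0.4,0.2,0.1]},
    {"travel": [0,0,35],"dr": [0,0,0]},
    {"travel": [0,0,25],"dr": [0,0,0]},
    {"travel": [0,0,8],"dr": [0,0,0]},
    {"travel": [0,0,0],"dr": [0,0,0]}
  ]
}}

```text
clock: 13.2
position: [0.5288, -0.0937, 0.0977]
ee_rot: [-0.706, 0.709, -0.0, -0.0]
ft_force: [0.3, 0.2, -0.3]
grip_width: 1.001
```

>>> {"name": "servo_tool", "arguments": {
  "moves": [
    {"travel": [0,0,0],"dr": [0,0,0]},
    {"travel": [0,0,0],"dr": [0,0,0]},
    {"travel": [0,0,0],"dr": [0,0,0]},
    {"travel": [0,0,0],"dr": [0,0,0]},
    {"travel": [0,0,0],"dr": [0,0,0]},
    {"travel": [0,0,0],"dr": [0,0,0]}
  ],
  "claw": 1,
  "squeeze": 70
}}

```text
clock: 13.95
position: [0.5289, -0.0936, 0.0975]
ee_rot: [-0.706, 0.709, -0.001, 0.0]
ft_force: [0.3, 1.0, 5.8]
grip_width: 0.293
```

```bash
python3 - <<'E'
from h import *
mv((.5381,-.3154,.25),7.6)
E
```

```text
at [ 0.5289 -0.0936  0.0975] turn [-0.05 -0.04 -7.85] shift [ 221.    20.2 -152.5] F [0.3 1.  5.8] w 0.293 t 13.95
```

>>> {"name": "servo_tool", "arguments": {
  "moves": [
    {"travel": [0,0,-20],"dr": [0,0,0]},
    {"travel": [0,0,-44],"dr": [0,0,-3.8]},
    {"travel": [0,0,-44],"dr": [0,0,-4]},
    {"travel": [0,4,-44],"dr": [0,0,0]},
    {"travel": [30,4,0],"dr": [0,0,0]},
    {"travel": [50,4,0],"dr": [0,0,0]},
    {"travel": [60,4,0],"dr": [0,0,0]},
    {"travel": [50,4,0],"dr": [0,0,0]},
    {"travel": [30,0,0],"dr": [0,0,0]},
    {"travel": [0,0,0],"dr": [0,0,0]},
    {"travel": [0,0,0],"dr": [0,0,0]}
  ]
}}

```text
clock: 15.32
position: [0.5375, -0.3132, 0.2486]
ee_rot: [0.752, -0.659, -0.001, 0.0]
ft_force: [-0.1, 0.0, -1.7]
grip_width: 0.292
```

```bash
cat >> h.py <<'E'
def prof(g,r,a,b,s=1):print(r,f"{a}:",' '.join(map(str,g[r,a:b:s])))
E
python3 - <<'E'
from h import *
mv((.5381,-.3154,.1895),7.6)
im,c=pic("w7");g=cv2.cvtColor(im,cv2.COLOR_BGR2GRAY).astype(int)
for r in(165,180,195):prof(g,r,295,335)
for r in(245,255,265,275,285):prof(g,r,215,415,4)
E
```

```text
at [ 0.5375 -0.3132  0.2486] turn [ 0.05  0.04 -0.  ] shift [ 2.2 -0.3 59.1] F [-0.1  0.  -1.7] w 0.292 t 15.32
165 295: 201 202 202 202 201 202 201 200 197 199 205 224 234 235 235 235 233 236 236 235 236 234 234 232 231 231 231 225 182 163 192 199 195 197 195 194 193 193 193 193
180 295: 227 226 227 226 228 226 228 227 227 222 207 238 240 238 239 237 238 241 241 240 238 236 234 231 231 232 232 227 188 182 224 227 226 226 222 225 227 225 225 226
195 295: 227 227 226 225 226 225 226 226 224 225 226 224 224 223 223 225 225 223 224 226 225 226 224 225 224 223 222 221 222 221 223 222 221 222 223 224 225 225 223 224
245 215: 224 225 227 229 226 229 225 124 94 91 99 100 102 102 101 101 102 101 100 100 101 101 101 95 103 100 102 99 101 101 100 101 100 98 100 102 101 100 101 98 101 87 91 105 222 222 223 224 225 224
255 215: 226 225 227 226 227 227 252 133 92 102 99 101 102 101 101 100 99 106 103 99 100 102 102 101 98 99 104 101 99 98 101 97 98 99 100 96 95 99 98 98 99 97 94 116 131 226 226 227 226 223
265 215: 225 226 227 227 225 225 242 242 242 243 243 242 241 242 241 241 209 102 103 102 101 106 109 110 107 109 113 113 115 113 106 102 100 96 109 131 135 133 135 132 132 133 133 131 204 223 223 225 227 225
275 215: 226 227 226 225 226 225 238 194 91 91 88 124 231 229 235 235 106 104 100 99 90 132 133 133 133 132 132 132 132 134 93 100 100 98 96 226 227 228 229 202 153 154 152 236 183 227 226 225 225 224
285 215: 224 227 228 225 226 229 217 223 90 89 97 224 223 223 222 113 102 100 99 98 88 129 127 126 227 231 230 230 229 231 93 100 99 100 100 105 224 224 225 224 185 154 155 241 191 223 225 224 228 226
```

The bar column (314.1) and pan centre (≈315) agree to within about 0.7 mm, so no lateral shift is needed. Descend and thread.

>>> {"name": "servo_tool", "arguments": {
  "moves": [
    {"travel": [0,0,25],"dr": [0,0,0]},
    {"travel": [0,0,24],"dr": [0,0,0]},
    {"travel": [0,0,10],"dr": [0,0,0]},
    {"travel": [0,-10,0],"dr": [0,0,0]},
    {"travel": [0,-10,0],"dr": [0,0,0]},
    {"travel": [0,-10,0],"dr": [0,0,0]},
    {"travel": [0,-10,0],"dr": [0,0,0]},
    {"travel": [0,-8,0],"dr": [0,0,0]},
    {"travel": [0,0,0],"dr": [0,0,0]}
  ]
}}

```text
clock: 16.5
position: [0.5857, -0.3076, 0.1899]
ee_rot: [0.752, -0.659, -0.0, 0.0]
ft_force: [-0.2, 0.2, -0.4]
grip_width: 0.29
```

>>> {"name": "servo_tool", "arguments": {
  "moves": [
    {"travel": [0,-4,0],"dr": [0,0,0]},
    {"travel": [0,-2,0],"dr": [0,0,0]},
    {"travel": [0,0,0],"dr": [0,0,0]}
  ]
}}

```text
clock: 16.88
position: [0.591, -0.3073, 0.1902]
ee_rot: [0.752, -0.659, 0.0, 0.0]
ft_force: [0.0, 0.1, -1.7]
grip_width: 0.295
```

>>> {"name": "servo_tool", "arguments": {
  "moves": [
    {"travel": [0,-2,0],"dr": [0,0,0]},
    {"travel": [0,-2,0],"dr": [0,0,0]},
    {"travel": [0,0,0],"dr": [0,0,0]}
  ]
}}

```text
clock: 17.25
position: [0.5951, -0.3067, 0.1901]
ee_rot: [0.752, -0.659, 0.0, 0.0]
ft_force: [0.1, 0.3, -1.2]
grip_width: 0.295
```

>>> {"name": "servo_tool", "arguments": {
  "moves": [
    {"travel": [0,-1.5,0],"dr": [0,0,0]},
    {"travel": [0,-1,0],"dr": [0,0,0]},
    {"travel": [0,0,0],"dr": [0,0,0]}
  ]
}}

```text
clock: 17.62
position: [0.5975, -0.3065, 0.1901]
ee_rot: [0.752, -0.659, 0.0, 0.0]
ft_force: [0.2, -0.8, -1.8]
grip_width: 0.292
```

>>> {"name": "servo_tool", "arguments": {
  "moves": [
    {"travel": [0,0,6],"dr": [0,0,0]},
    {"travel": [0,0,4],"dr": [0,0,0]},
    {"travel": [0,0,1.5],"dr": [0,0,0]},
    {"travel": [0,0,0],"dr": [0,0,0]}
  ]
}}

```text
clock: 18.12
position: [0.5974, -0.3064, 0.1784]
ee_rot: [0.752, -0.659, -0.0, 0.0]
ft_force: [0.9, 0.4, -2.1]
grip_width: 0.293
```

>>> {"name": "servo_tool", "arguments": {
  "moves": [
    {"travel": [0,0,0.6],"dr": [0,0,0]},
    {"travel": [0,0,0.5],"dr": [0,0,0]},
    {"travel": [0,0,0],"dr": [0,0,0]}
  ]
}}

```text
clock: 18.5
position: [0.5975, -0.3065, 0.1777]
ee_rot: [0.752, -0.659, 0.0, 0.0]
ft_force: [-0.6, 0.5, -0.8]
grip_width: 0.294
```

>>> {"name": "servo_tool", "arguments": {
  "moves": [
    {"travel": [0,0,0.3],"dr": [0,0,0]},
    {"travel": [0,0,0],"dr": [0,0,0]},
    {"travel": [0,0,0],"dr": [0,0,0]},
    {"travel": [0,0,0],"dr": [0,0,0]},
    {"travel": [0,0,0],"dr": [0,0,0]}
  ],
  "claw": 0
}}

```text
clock: 19.12
position: [0.5975, -0.3064, 0.1772]
ee_rot: [0.752, -0.659, 0.0, 0.0]
ft_force: [0.1, 0.7, 0.6]
grip_width: 1.0
```

>>> {"name": "servo_tool", "arguments": {
  "moves": [
    {"travel": [0,0,-15],"dr": [0,0,0]},
    {"travel": [0,0,-40],"dr": [0,0,0]},
    {"travel": [0,0,-45],"dr": [0,0,0]},
    {"travel": [0,0,-42],"dr": [0,0,0]},
    {"travel": [0,0,0],"dr": [0,0,0]},
    {"travel": [0,0,0],"dr": [0,0,0]}
  ]
}}

```text
clock: 19.88
position: [0.5974, -0.3063, 0.3193]
ee_rot: [0.752, -0.659, 0.0, 0.0]
ft_force: [0.1, 0.5, 0.2]
grip_width: 0.997
```

```bash
python3 - <<'E'
from h import *
mv((.5235,.0303,.20),5.8)
im,c=pic("w8");np.savez("w8.npz",K=c[0],V=c[1]);s=manip.camera("side")
a=cv2.resize(im[100:270,240:400],(510,542),interpolation=cv2.INTER_CUBIC);b=cv2.resize(s[225:320,330:415][:, :51*1+1+33],(290,542),interpolation=cv2.INTER_CUBIC)
cv2.imwrite("pics/w8c.png",np.hstack([a,b]))
E
```

```text
at [ 0.5974 -0.3063  0.3193] turn [ 0.01 -0.03  1.75] shift [-342.3   39.5  119.3] F [0.1 0.5 0.2] w 0.997 t 19.88
```

View pics/w8c.png

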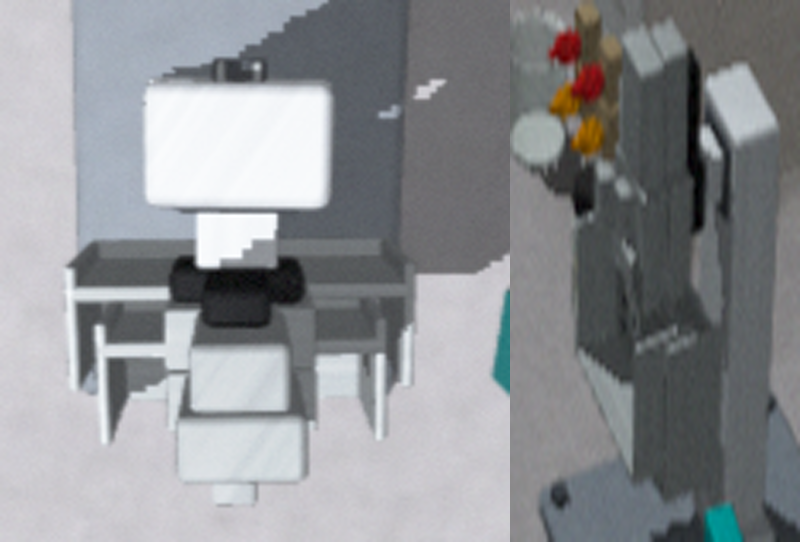

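Both pans hang nested and touching, with the lip just clear in front of the medium block. I'll measure distances from the lip (block edges at rows ~250, 231, 208 in the full frame) while moving on to the small pan.

```bash
python3 - <<'E'
from h import *
d=np.load("w8.npz");c=(d["K"],d["V"]);y=np.radians(7.6);xh=np.array([np.cos(y),np.sin(y)]);yh=np.array([-xh[1],xh[0]])
P=np.array([.5827,-.3094]);k=lambda a,b:(240+a/3.1875,100+b/3.188)
for n,a,b,z in[("M front",242,481,.213),("M/L",242,416,.213),("L back",240,346,.213),("tongue front top",236,325,.203),("lip out",235,503,.174)]:
    q=onz("wrist",k(a,b),z,c)[:2]-P;print(n,1e3*np.array([q@xh,q@yh]))
E
```

```text
M front [ 8.6018 -1.2725]
M/L [21.9207 -1.2852]
L back [35.8611 -0.9116]
tongue front top [38.2111 -0.125 ]
lip out [-8.4142  0.26  ]
```

>>> {"name": "servo_tool", "arguments": {
  "moves": [
    {"travel": [0,0,-10],"dr": [0,0,1.7]},
    {"travel": [-30,4,0],"dr": [0,0,0]},
    {"travel": [-50,6,0],"dr": [0,0,0]},
    {"travel": [-60,7,0],"dr": [0,0,0]},
    {"travel": [-60,7,0],"dr": [0,0,0]},
    {"travel": [-60,7,0],"dr": [0,0,0]},
    {"travel": [-52,5,20],"dr": [0,0,0]},
    {"travel": [-30,3,40],"dr": [0,0,0]},
    {"travel": [0,0,45],"dr": [0,0,0]},
    {"travel": [0,0,30],"dr": [0,0,0]},
    {"travel": [0,0,0],"dr": [0,0,0]},
    {"travel": [0,0,0],"dr": [0,0,0]}
  ]
}}

```text
clock: 21.48
position: [0.5246, 0.0299, 0.1957]
ee_rot: [0.742, -0.67, 0.001, -0.0]
ft_force: [0.3, -0.0, 0.5]
grip_width: 1.0
```

```bash
python3 - <<'E'
from h import *
mv((.5235,.0305,.0905),5.8)
im,c=pic("w9");g,x,y=block(im,c,.126,(.5235,.0305,.126))
print('    ',' '.join('%3d'%v for v in range(x,x+110,4)))
for r in range(y+16,y+64,4):print(r,' '.join('%3d'%v for v in g[r,x:x+110:4]))
E
```

```text
at [0.5246 0.0299 0.1957] turn [-0.08 -0.03  0.01] shift [ -0.7   1.  105.2] F [ 0.3 -0.   0.5] w 1.0 t 21.48
pred px [310.3987 261.163 ] origin 255 221
     255 259 263 267 271 275 279 283 287 291 295 299 303 307 311 315 319 323 327 331 335 339 343 347 351 355 359 363
237 185 188 189 189 190 228  73 117 122  80  80  78  80  81  77  79  77  76  77  83  82  92 195 150 154 162 189 189
241 189 187 189 188 188 230  69 189 117  80  77  77  79  81  81  78  75  76  80  81  82  83 191 182 152 161 186 188
245 185 187 189 190 187 233  76 188  86  79  80  80  80  84  79  82  78  80  78  84  81  82 189 187 153 161 188 189
249 188 189 188 184 185 229 111 187  86  91  92 102 102 109 104 112 114 115 121 126 133 136 182 185 157 159 187 185
253 190 189 188 188 186 222 180 176 196 193 198 197 206 199 196 191 196 193 193 199 200 190 161 182 187 184 186 186
257 189 190 188 190 187 191 187 180 205 204 205 210 208 197 196 198 193 196 201 201 197 190 159 185 185 185 186 189
261 192 191 189 188 187 188 189 180 203 204 204 211 198 199 197 196 192 202 202 201 198 191 157 184 186 185 189 189
265 188 188 188 188 186 189 190 184 204 208 209 200 200 197 196 194 200 201 206 200 191 186 144 185 186 190 190 190
269 188 188 185 185 188 189 191 187 205 210 207 199 200 200 196 197 205 204 200 196 193 193 157 187 185 184 190 190
273 187 186 184 186 188 190 190 185 180 192 178 176 165 165 161 159 190 187 188 186 183 184 185 184 188 190 190 191
277 186 188 188 185 189 188 187 186 189 190 188 184 187 188 189 191 189 191 189 190 189 185 182 184 187 188 192 188
281 190 188 187 190 189 192 193 190 193 191 190 190 188 187 189 188 189 190 189 189 188 190 188 188 186 187 185 188
```

The small block is centred at about (313.5,261.2). Descend and grip.

>>> {"name": "servo_tool", "arguments": {
  "moves": [
    {"travel": [-0.8,1,30],"dr": [0,0,0]},
    {"travel": [0,0,40],"dr": [0,0,0]},
    {"travel": [0,0,27],"dr": [0,0,0]},
    {"travel": [0,0,8],"dr": [0,0,0]},
    {"travel": [0,0,0],"dr": [0,0,0]}
  ]
}}

```text
clock: 22.15
position: [0.5234, 0.0305, 0.0901]
ee_rot: [0.742, -0.67, 0.001, -0.0]
ft_force: [0.2, -0.6, 0.4]
grip_width: 1.001
```

>>> {"name": "servo_tool", "arguments": {
  "moves": [
    {"travel": [0,0,0],"dr": [0,0,0]},
    {"travel": [0,0,0],"dr": [0,0,0]},
    {"travel": [0,0,0],"dr": [0,0,0]},
    {"travel": [0,0,0],"dr": [0,0,0]},
    {"travel": [0,0,0],"dr": [0,0,0]},
    {"travel": [0,0,0],"dr": [0,0,0]}
  ],
  "claw": 1,
  "squeeze": 90
}}

```text
clock: 22.9
position: [0.5234, 0.0306, 0.0898]
ee_rot: [0.742, -0.67, 0.001, -0.0]
ft_force: [-0.3, 0.2, 5.3]
grip_width: 0.362
```

```bash
python3 - <<'E'
from h import *
mv((.5378,-.3130,.25),7.6)
E
```

```text
at [0.5234 0.0306 0.0898] turn [-0.07 -0.04 -1.75] shift [ 342.5   31.1 -160.2] F [-0.3  0.2  5.3] w 0.362 t 22.9
```

>>> {"name": "servo_tool", "arguments": {
  "moves": [
    {"travel": [0,0,-20],"dr": [0,0,0]},
    {"travel": [0,0,-46],"dr": [0,0,-1.7]},
    {"travel": [0,0,-47],"dr": [0,0,0]},
    {"travel": [0,0,-47],"dr": [0,0,0]},
    {"travel": [30,3,0],"dr": [0,0,0]},
    {"travel": [50,5,0],"dr": [0,0,0]},
    {"travel": [60,5,0],"dr": [0,0,0]},
    {"travel": [60,5,0],"dr": [0,0,0]},
    {"travel": [60,5,0],"dr": [0,0,0]},
    {"travel": [50,5,0],"dr": [0,0,0]},
    {"travel": [32,3,0],"dr": [0,0,0]},
    {"travel": [0,0,0],"dr": [0,0,0]}
  ]
}}

```text
clock: 24.4
position: [0.5356, -0.3157, 0.248]
ee_rot: [0.751, -0.661, -0.001, 0.001]
ft_force: [0.6, 1.5, -1.9]
grip_width: 0.363
```

>>> {"name": "servo_tool", "arguments": {
  "moves": [
    {"travel": [0,0,0],"dr": [0,0,0]},
    {"travel": [0,0,0],"dr": [0,0,0]}
  ]
}}

```text
clock: 24.65
position: [0.5373, -0.3112, 0.2493]
ee_rot: [0.753, -0.658, -0.0, 0.0]
ft_force: [-0.8, -0.2, -1.7]
grip_width: 0.36
```

```bash
python3 - <<'E'
from h import *
mv((.5378,-.3130,.1888),7.6)
im,c=pic("w10");g=cv2.cvtColor(im,cv2.COLOR_BGR2GRAY).astype(int)
for r in range(140,200,10):prof(g,r,295,335)
for r in(250,260,270,280):prof(g,r,235,400,3)
E
```

```text
at [ 0.5373 -0.3112  0.2493] turn [ 0.01 -0.01  0.05] shift [ 1.9 -0.3 60.5] F [-0.8 -0.2 -1.7] w 0.36 t 24.65
140 295: 232 234 237 235 235 236 235 234 235 235 235 234 234 234 236 237 237 236 236 235 237 238 237 236 237 237 237 237 237 237 236 236 235 235 235 234 231 230 230 230
150 295: 233 236 237 237 236 235 237 238 237 238 237 238 239 237 239 238 239 238 238 238 237 238 238 236 237 236 234 234 234 231 231 227 229 230 231 234 235 234 235 235
160 295: 230 236 238 239 239 239 239 239 239 238 239 239 240 239 239 239 237 237 237 237 235 235 232 231 230 230 229 231 232 233 235 234 233 232 231 230 228 230 229 230
170 295: 194 197 194 195 193 194 197 195 198 198 202 202 201 201 207 227 233 234 233 233 232 224 157 132 132 132 135 130 131 131 132 129 134 168 190 191 191 191 191 189
180 295: 225 226 226 224 224 225 225 227 226 225 226 225 224 220 205 235 238 237 236 236 237 238 239 238 237 234 233 230 230 230 230 225 184 182 222 223 224 224 223 224
190 295: 227 226 225 225 226 226 225 226 224 223 224 224 225 224 224 224 223 221 222 222 223 222 221 224 223 224 224 222 222 220 206 221 220 222
[... 160 characters left out ...]
6 98 96 98 100 96 92 91 115 133 223 225 226 224 224 222 221
260 235: 226 224 224 226 223 224 249 203 94 97 101 101 101 100 97 100 97 100 97 96 95 96 98 95 95 96 94 99 96 99 97 96 97 95 99 101 99 97 99 106 107 106 110 111 111 112 127 130 224 223 221 223 225 225 224
270 235: 223 226 224 224 224 224 244 229 156 135 137 135 132 148 141 101 99 97 98 94 94 130 129 130 131 130 130 129 130 129 127 133 131 95 99 102 98 98 98 149 230 228 214 153 150 89 129 132 224 223 221 221 222 222 224
280 235: 222 223 224 224 221 222 210 240 109 92 89 89 221 221 98 100 97 101 99 95 86 129 128 128 124 126 127 126 131 146 227 226 225 109 100 99 98 101 99 100 173 222 209 153 155 154 240 194 226 225 224 227 226 223 223
```

The lip is at column 318 and the pan centre at about 315, so the shift is +1.5 mm in tool x. Then descend and approach.

>>> {"name": "servo_tool", "arguments": {
  "moves": [
    {"travel": [1.6,0,25],"dr": [0,0,0]},
    {"travel": [0,0,25],"dr": [0,0,0]},
    {"travel": [0,0,10.5],"dr": [0,0,0]},
    {"travel": [0,-10,0],"dr": [0,0,0]},
    {"travel": [0,-10,0],"dr": [0,0,0]},
    {"travel": [0,-10,0],"dr": [0,0,0]},
    {"travel": [0,-8,0],"dr": [0,0,0]},
    {"travel": [0,-3,0],"dr": [0,0,0]},
    {"travel": [0,0,0],"dr": [0,0,0]}
  ]
}}

```text
clock: 25.82
position: [0.5779, -0.3088, 0.1887]
ee_rot: [0.752, -0.659, 0.0, 0.0]
ft_force: [-0.1, 0.5, -1.5]
grip_width: 0.357
```

>>> {"name": "servo_tool", "arguments": {
  "moves": [
    {"travel": [0,-2,0],"dr": [0,0,0]},
    {"travel": [0,-2,0],"dr": [0,0,0]},
    {"travel": [0,-1,0],"dr": [0,0,0]},
    {"travel": [0,0,0],"dr": [0,0,0]}
  ]
}}

```text
clock: 26.32
position: [0.5828, -0.3081, 0.1887]
ee_rot: [0.752, -0.659, 0.0, 0.0]
ft_force: [-0.1, 0.1, -2.5]
grip_width: 0.359
```

>>> {"name": "servo_tool", "arguments": {
  "moves": [
    {"travel": [-0.8,-1,0],"dr": [0,0,0]},
    {"travel": [0,-1,0],"dr": [0,0,0]},
    {"travel": [0,0,0],"dr": [0,0,0]},
    {"travel": [0,0,0],"dr": [0,0,0]}
  ]
}}

```text
clock: 26.82
position: [0.5843, -0.3072, 0.1887]
ee_rot: [0.752, -0.659, -0.0, 0.0]
ft_force: [-2.8, 0.2, -0.3]
grip_width: 0.361
```

>>> {"name": "servo_tool", "arguments": {
  "moves": [
    {"travel": [0,-1,0],"dr": [0,0,0]},
    {"travel": [0,-0.5,0],"dr": [0,0,0]},
    {"travel": [0,0,0],"dr": [0,0,0]},
    {"travel": [0,0,0],"dr": [0,0,0]}
  ]
}}

```text
clock: 27.32
position: [0.5856, -0.3071, 0.1887]
ee_rot: [0.752, -0.659, -0.0, 0.001]
ft_force: [-6.5, 0.6, 0.9]
grip_width: 0.361
```

>>> {"name": "servo_tool", "arguments": {
  "moves": [
    {"travel": [0,-0.6,0],"dr": [0,0,0]},
    {"travel": [0,-0.6,0],"dr": [0,0,0]},
    {"travel": [0,0,0],"dr": [0,0,0]},
    {"travel": [0,0,0],"dr": [0,0,0]}
  ]
}}

```text
clock: 27.82
position: [0.5865, -0.307, 0.1886]
ee_rot: [0.752, -0.659, -0.0, 0.001]
ft_force: [-7.6, 0.4, 1.0]
grip_width: 0.356
```

```bash
python3 - <<'E'
from h import *
o=manip.get_obs();print(o["ft_force"],o["torque"],o["position"])
E
```

```text
[-7.5906  0.4072  0.9817] [ 0.0765  1.5886 -0.0127] [ 0.5865 -0.307   0.1886]
```

>>> {"name": "servo_tool", "arguments": {
  "moves": [
    {"travel": [0,-0.6,0],"dr": [0,0,0]},
    {"travel": [0,-0.6,0],"dr": [0,0,0]},
    {"travel": [0,0,0],"dr": [0,0,0]},
    {"travel": [0,0,0],"dr": [0,0,0]}
  ]
}}

```text
clock: 28.32
position: [0.5874, -0.3069, 0.1886]
ee_rot: [0.752, -0.659, -0.001, 0.001]
ft_force: [-8.9, -0.0, 2.3]
grip_width: 0.355
```

>>> {"name": "servo_tool", "arguments": {
  "moves": [
    {"travel": [0,-0.6,0],"dr": [0,0,0]},
    {"travel": [0,0,0],"dr": [0,0,0]},
    {"travel": [0,0,0],"dr": [0,0,0]}
  ]
}}

```text
clock: 28.7
position: [0.5878, -0.3069, 0.1886]
ee_rot: [0.752, -0.659, -0.001, 0.001]
ft_force: [-8.8, 0.5, 2.1]
grip_width: 0.36
```

>>> {"name": "servo_tool", "arguments": {
  "moves": [
    {"travel": [0,-0.6,0],"dr": [0,0,0]},
    {"travel": [0,-0.5,0],"dr": [0,0,0]},
    {"travel": [0,0,0],"dr": [0,0,0]},
    {"travel": [0,0,0],"dr": [0,0,0]}
  ]
}}

```text
clock: 29.2
position: [0.5887, -0.3068, 0.1886]
ee_rot: [0.752, -0.659, -0.001, 0.001]
ft_force: [-10.6, 0.5, 2.7]
grip_width: 0.359
```

>>> {"name": "servo_tool", "arguments": {
  "moves": [
    {"travel": [0,0,0],"dr": [0,0,0]}
  ]
}}

```text
clock: 29.32
position: [0.5886, -0.3069, 0.1886]
ee_rot: [0.752, -0.659, -0.001, 0.001]
ft_force: [-10.0, 0.7, 3.5]
grip_width: 0.36
```

>>> {"name": "servo_tool", "arguments": {
  "moves": [
    {"travel": [0,-0.5,0],"dr": [0,0,0]},
    {"travel": [0,0,0],"dr": [0,0,0]},
    {"travel": [0,0,0],"dr": [0,0,0]}
  ]
}}

```text
clock: 29.7
position: [0.589, -0.3068, 0.1886]
ee_rot: [0.752, -0.659, -0.001, 0.001]
ft_force: [-10.7, 1.5, 3.1]
grip_width: 0.364
```

```bash
python3 - <<'E'
from h import *
mv((.5886,-.3069,.1768),7.6)
im,c=pic("w11");s=manip.camera("side")
b=cv2.resize(s[225:325,335:415],(480,600),interpolation=cv2.INTER_CUBIC);a=cv2.resize(im[200:470,220:415],(320,443))
a=np.vstack([a,np.zeros((157,320,3),np.uint8)]);cv2.imwrite("pics/w11c.png",np.hstack([b,a]))
E
```

```text
at [ 0.589  -0.3068  0.1886] turn [ 0.21 -0.   -0.11] shift [ 0.1  0.4 11.8] F [-10.7   1.5   3.1] w 0.364 t 29.7
```

View pics/w11c.png

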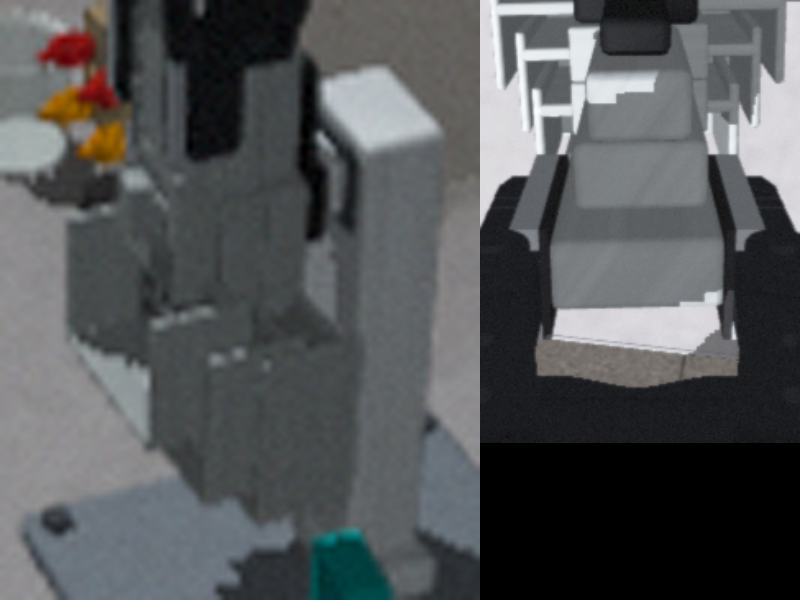

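The three lugs are stacked face to face, with the small pan still held above the bar. Now I'll lower it gently, watching for the lip.

>>> {"name": "servo_tool", "arguments": {
  "moves": [
    {"travel": [0,0,1.5],"dr": [0,0,0]},
    {"travel": [0,0,1.5],"dr": [0,0,0]},
    {"travel": [0,0,0],"dr": [0,0,0]}
  ]
}}

```text
clock: 30.18
position: [0.5891, -0.3074, 0.1855]
ee_rot: [0.752, -0.66, -0.001, 0.002]
ft_force: [-9.2, -0.8, 2.6]
grip_width: 0.364
```

>>> {"name": "servo_tool", "arguments": {
  "moves": [
    {"travel": [0,0,1],"dr": [0,0,0]},
    {"travel": [0,0,0],"dr": [0,0,0]},
    {"travel": [0,0,0],"dr": [0,0,0]}
  ]
}}

```text
clock: 30.55
position: [0.5891, -0.3075, 0.1846]
ee_rot: [0.752, -0.66, -0.001, 0.002]
ft_force: [-9.8, -1.7, 2.7]
grip_width: 0.359
```

>>> {"name": "servo_tool", "arguments": {
  "moves": [
    {"travel": [0,0,1],"dr": [0,0,0]},
    {"travel": [0,0,1],"dr": [0,0,0]},
    {"travel": [0,0,0],"dr": [0,0,0]},
    {"travel": [0,0,0],"dr": [0,0,0]}
  ]
}}

```text
clock: 31.05
position: [0.5891, -0.3076, 0.1826]
ee_rot: [0.752, -0.66, -0.001, 0.002]
ft_force: [-9.3, -2.4, 2.9]
grip_width: 0.359
```

>>> {"name": "servo_tool", "arguments": {
  "moves": [
    {"travel": [0,0,1],"dr": [0,0,0]},
    {"travel": [0,0,1],"dr": [0,0,0]},
    {"travel": [0,0,0],"dr": [0,0,0]},
    {"travel": [0,0,0],"dr": [0,0,0]}
  ]
}}

```text
clock: 31.55
position: [0.5891, -0.3077, 0.1806]
ee_rot: [0.752, -0.66, -0.001, 0.002]
ft_force: [-10.8, -0.9, 2.2]
grip_width: 0.359
```

Forces are steady and the edge is well below the lip's top. I'll continue down.

>>> {"name": "servo_tool", "arguments": {
  "moves": [
    {"travel": [0,0,1],"dr": [0,0,0]},
    {"travel": [0,0,1],"dr": [0,0,0]},
    {"travel": [0,0,0.8],"dr": [0,0,0]},
    {"travel": [0,0,0],"dr": [0,0,0]}
  ]
}}

```text
clock: 32.05
position: [0.5891, -0.3078, 0.1779]
ee_rot: [0.751, -0.66, -0.001, 0.002]
ft_force: [-10.7, -1.7, 2.3]
grip_width: 0.357
```

>>> {"name": "servo_tool", "arguments": {
  "moves": [
    {"travel": [0,0,0.6],"dr": [0,0,0]},
    {"travel": [0,0,0.4],"dr": [0,0,0]},
    {"travel": [0,0,0],"dr": [0,0,0]}
  ]
}}

```text
clock: 32.42
position: [0.5891, -0.3077, 0.177]
ee_rot: [0.751, -0.66, -0.001, 0.002]
ft_force: [-10.2, -1.7, 3.3]
grip_width: 0.359
```

>>> {"name": "servo_tool", "arguments": {
  "moves": [
    {"travel": [0,0,0.4],"dr": [0,0,0]},
    {"travel": [0,0,0.3],"dr": [0,0,0]},
    {"travel": [0,0,0],"dr": [0,0,0]}
  ]
}}

```text
clock: 32.8
position: [0.5891, -0.3078, 0.1768]
ee_rot: [0.751, -0.66, -0.0, 0.002]
ft_force: [-11.4, -1.2, 7.1]
grip_width: 0.362
```

The pan is seated (vertical force jumped to 7 N). I'll ease it toward the lip slightly, then release.

>>> {"name": "servo_tool", "arguments": {
  "moves": [
    {"travel": [0,0.5,-0.3],"dr": [0,0,0]},
    {"travel": [0,0.5,0],"dr": [0,0,0]},
    {"travel": [0,0,0],"dr": [0,0,0]}
  ]
}}

```text
clock: 33.17
position: [0.589, -0.3077, 0.1768]
ee_rot: [0.752, -0.66, 0.0, 0.001]
ft_force: [-6.2, -2.7, 2.1]
grip_width: 0.363
```

>>> {"name": "servo_tool", "arguments": {
  "moves": [
    {"travel": [0,0.5,0],"dr": [0,0,0]},
    {"travel": [0,0.4,0],"dr": [0,0,0]},
    {"travel": [0,0,0],"dr": [0,0,0]}
  ]
}}

```text
clock: 33.55
position: [0.5889, -0.3076, 0.1768]
ee_rot: [0.752, -0.659, 0.001, 0.001]
ft_force: [-1.8, -5.1, 0.1]
grip_width: 0.359
```

>>> {"name": "servo_tool", "arguments": {
  "moves": [
    {"travel": [0,0,0],"dr": [0,0,0]},
    {"travel": [0,0,0],"dr": [0,0,0]},
    {"travel": [0,0,0],"dr": [0,0,0]},
    {"travel": [0,0,0],"dr": [0,0,0]},
    {"travel": [0,0,0],"dr": [0,0,0]}
  ],
  "claw": 0
}}

```text
clock: 34.17
position: [0.5889, -0.3064, 0.1766]
ee_rot: [0.752, -0.659, 0.0, 0.0]
ft_force: [0.5, 0.1, -0.1]
grip_width: 1.002
```

>>> {"name": "servo_tool", "arguments": {
  "moves": [
    {"travel": [0,0,-15],"dr": [0,0,0]},
    {"travel": [0,0,-40],"dr": [0,0,0]},
    {"travel": [0,0,-45],"dr": [0,0,0]},
    {"travel": [0,0,-42],"dr": [0,0,0]},
    {"travel": [0,0,0],"dr": [0,0,0]},
    {"travel": [0,0,0],"dr": [0,0,0]}
  ]
}}

```text
clock: 34.92
position: [0.5887, -0.3064, 0.3187]
ee_rot: [0.752, -0.659, 0.0, 0.0]
ft_force: [0.5, -0.4, -0.7]
grip_width: 1.001
```

```bash
python3 - <<'E'
from h import *
mv((.5886,-.3069,.3),7.6)
im,c=pic("w12");np.savez("w12.npz",K=c[0],V=c[1]);s=manip.camera("side")
a=cv2.resize(im[130:290,240:400],(480,480),interpolation=cv2.INTER_CUBIC);b=cv2.resize(s[225:320,330:415][:, :57],(288,480),interpolation=cv2.INTER_CUBIC)
cv2.imwrite("pics/w12c.png",np.hstack([a,b]))
E
```

```text
at [ 0.5887 -0.3064  0.3187] turn [ 0.01 -0.03 -0.05] shift [ 0.5  0.2 18.7] F [ 0.5 -0.4 -0.7] w 1.001 t 34.92
```

View pics/w12c.png

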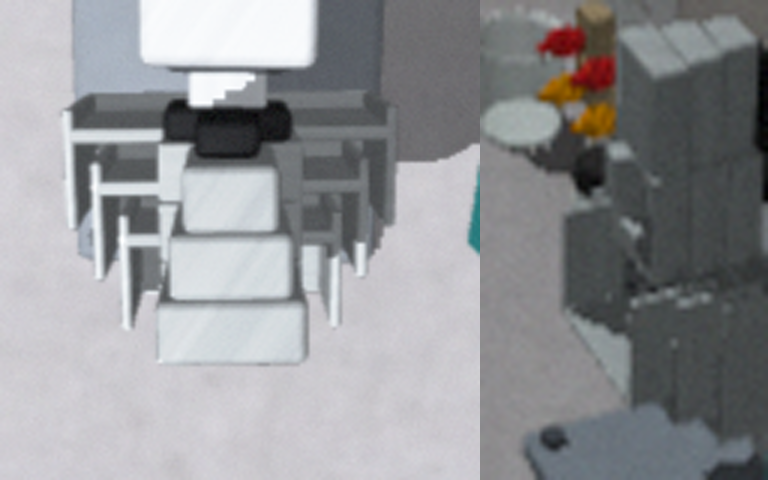

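```bash
python3 - <<'E'
from h import *
d=np.load("w12.npz");c=(d["K"],d["V"]);y=np.radians(7.6);xh=np.array([np.cos(y),np.sin(y)]);yh=np.array([-xh[1],xh[0]])
P=np.array([.5827,-.3094])
for n,a,b,z in[("S front",232,362,.213),("S/M",232,300,.213),("M/L",231,234,.213),("L back",230,166,.213),("S left",160,335,.213),("S right",306,335,.213),("post front",228,66,.18)]:
    q=onz("wrist",(240+a/3,130+b/3),z,c)[:2]-P;print(n,1e3*np.array([q@xh,q@yh]))
s=manip.camera("side");cv2.imwrite("pics/s2.png",cv2.resize(s[235:285,345:395],(600,600),interpolation=cv2.INTER_CUBIC))
for n,xx,zz in(("lip in foot",0,.165),("lip in top",0,.174),("lip out top",-.008,.174),("S front top",0,.213)):
    print(n,(proj("side",[*(P+xx*xh+.0015*yh),zz])-[345,235])*12)
E
```

```text
S front [ 0.3318 -1.1261]
S/M [13.7884 -1.1267]
M/L [27.7076 -0.9226]
L back [41.6294 -0.7244]
S left [ 6.2639 13.9625]
S right [  6.2121 -16.6367]
post front [59.5212 -0.4285]
lip in foot [172.21   279.0356]
lip in top [173.0531 227.5048]
lip out top [121.8574 239.9385]
S front top [176.8076  -1.9742]
```

View pics/s2.png

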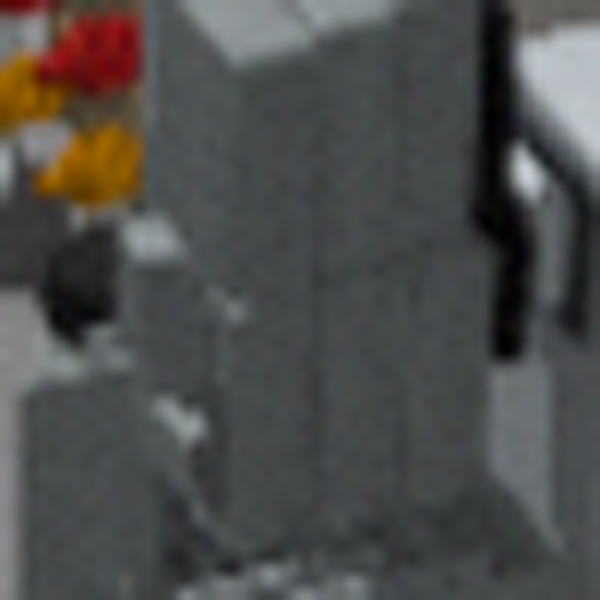

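The lip's top shows at (150,240), in front of the small pan's lug. The three lugs are face to face, about 13.5–14 mm apart. I'll hand in.

```bash
python3 -c "
from workcell import manip
print(manip.hand_in(),manip.get_obs()['clock'])"
```

```text
the job is handed in; nothing more can be done
the job is handed in; nothing more can be done
```

All three pans hang nested on the bar, large, then medium, then small, with open fronts away from the post. The small one is behind the lip, and I handed the job in at about 35 s of the 72 s allowed; no verdict was reported.

- **Pressing and seating:** I pressed the stack back to about 10.5–11 N at the wrist, and readings stayed at or below about 11.5 N along the bar. The small pan went down with no sign of catching the lip. The vertical force jumped to 7 N when it touched the bar, and I eased it forward against the lip before releasing.
- **Final checks:** In the last pictures the block edges are 13.5–13.9 mm apart and about 1 mm or less out of line sideways. The lip shows in front of the small pan's lug. The gripper is open and about 14 cm above the bar, with its force reading near zero. The pictures I viewed and the force readings gave no sign of contact with the glassware, but I did not measure its position.
- **What disagreed:** The wrist camera's calibration looked about 2 mm off sideways, so I centred each pan by comparing it with the bar in the same picture. A sideways force of up to 5 N, whose cause I did not find, appeared while I lowered and eased the small pan and vanished on release.
- **Budget:** I viewed 14 pictures, four over the budget of 10.

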